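# Clear the glue jar and square up a model base

### The arm

A 6-joint arm with a two-finger parallel gripper is mounted at the origin on the work surface. World frame = base frame: x ahead of the robot, y to its left, z up, the work surface at z = 0. Lengths are in m, angles in rad, forces in N, time in s.
With the tool pointing down it reaches from about 0.275 to 0.85 m from the base axis. Payload 5.2 kg.
Tool frame: the origin (TCP) lies between the finger pads; the fingertips stand tip_reach ahead of it and the grasp point (between the pads) is the TCP (tip_reach is the distance from the TCP to the fingertips, in m); x points along the fingers, y is the direction in which the jaws open and shut, and the axes are right-handed (so a half turn about x gives the same grasp; the last joint's range is limited). The gripper opens to 85 mm and grips with 20 to 120 N. Pads are 22 mm wide; open, the fingers measure 114 mm over their backs; the gripper's body (76 mm by 85 mm) begins 54 mm behind the grasp point. The pads swing forward as they close: fully open they stand 13 mm farther back than shut.
Start: joints at [0.919, 0.259, 1.535, -0, 1.348, -0.203], TCP at [0.239, 0.496, 0.224] pointing down, gripper open.
Joint ranges: [-3.14, 3.14], [-0.91, 2.08], [0.19, 2.58], [-1.22, 4.36], [0.22, 2.71], [-3.12, 3.12]. Speed limits (rad/s): [2.57, 2.57, 3.14, 3.14, 3.14, 3.14].

### API

Orientations are given as a unit quaternion [x, y, z, w].
In Python, from bench import state, read_camera, job_done, tip_reach gives the robot as it stands.
- The arm moves only by the tool arm_command, never from a script. Its argument "motion" is a list of rows, each an object with "delta_pos": the shift along the tool's x, y, z in units of 40 mm (1.0 is 40 mm), a list of three; "delta_rot": the turn, a rotation vector about the tool's x, y, z in rad, a list of three. A call has 1 to 5 rows; each row is the pose to reach, as a shift and turn from the pose commanded when the call began, along the tool's axes at that moment; what a row does not reach only later rows make up. A row lasts 1/12 s, in which the tool goes at most 41.7 mm and 7.16 degrees, less where a joint would pass 70% of its speed; a pose out of reach is approached as far as the arm can. A call with a gripper value outside its range is refused whole. "jaw" is the finger opening in mm, from 0 to 85.4, set as the call begins (left out, the last holds). The fingers move at their own pace and stop on an object; "force" is the grip in N (left out, the last holds). Time passes only in rows, so rows that repeat a pose let the fingers close. It gives the time, the measured TCP pose, the force and the opening at its end, in the units of the state.
- state(): the state, without advancing time (a new reading comes with each control period).
- read_camera(name): name is "side" or "top" or "wrist"; returns a dict with "img" (480x640x3 uint8, red, green, blue), "range_z" (480x640 float32, m along the optical axis (not along the pixel's ray), 0 where there is no reading), "fx", "fy", "cx", "cy" (pixels), "xyz" and "attitude" of the camera in the world; the wrist camera has in their place "mount" (4x4, takes a point from camera to tool coordinates, whose origin is the TCP and whose axes are the tool frame's). Camera axes: x right, y down, z forward; pixel columns grow to the right and rows downward; lengths in m; the calibration is good to about 2 mm. A picture is of the moment at which its call begins: read the wrist's pose just before it.
- job_done(): hands the job in, once; it reports no verdict.
The state is a dict: "time": time; "joint_pos": joint angles; "joint_velocities": joint speeds; "joint_torque": joint torques, N m; "position": TCP position; "eef_rot": TCP orientation; "wrist_force": force on the tool from outside, world axes, zero at the start; "moment": the same for the moment, N m; "opening": finger opening in m.
Only numpy, scipy, OpenCV 4.12 (cv2) and the standard library are available. Lean on these libraries where they do the work, as an engineer would, in place of code of your own. Each camera call takes 0.05 s, during which the arm holds its last target.

### The job

A glue jar is standing in the corner of the heavy steel square, under the bench light, just where the white model base has to go. Lift the jar out, keeping it upright, and set it down on the round cork coaster; then slide the base flat along the bench, red-dot corner first, into the inner corner of the square and press it gently but firmly home so it sits flush against both legs. Don't push the square out of place, don't lift or tip the base off the bench, and leave everything else where it is.

Things in the scene. Friction and masses are not known exactly. Their poses are not given: they have to be found in the camera images.
- lamp: Bench light, fixed: a white bar 60 mm wide (its x), 1160 mm long (its y), its underside 203 mm and its top 227 mm above the bench, on two posts 22 mm thick at y = +-560 mm with feet 70 mm across. Origin on the bench below the bar's middle. It hangs right over the jar, so the gripper must come in beneath it tilted (about 40 degrees, fingers pointing down and away from the robot).
- square: Loose heavy steel square, 1.5 kg, lying flat, 20 mm high; it slips on the bench if pushed with roughly 7 N or more. Origin at the INNER corner at bench level. One leg is the wall at its x = 0: it covers x 0 to 30 and y -150 to 30 mm; the other is the wall at its y = 0: it covers y 0 to 30 and x -130 to 0 mm. The base belongs in the quarter x < 0, y < 0.
- jar: Glue jar, white with an orange band and blue cap, 52 mm across up to 74 mm high, cap 48 mm across, 90 mm high in all, about 0.25 kg. Origin at the centre of its underside, z up. It starts standing inside the square's corner, 6 to 16 mm clear of both legs; fingers fit above the legs.
- coaster: Fixed round cork coaster, 84 mm across, 4 mm thick. Origin at the centre of its underside on the bench.
- panel: White model base: loose board 120 mm (its x) by 100 mm (its y) by 8 mm, about 0.2 kg, dragging on the bench with 1 to 2 N (more if pressed down). Origin at the centre of its underside. A lilac block 32 mm (x) by 36 mm (y) glued on it, centre at x = -35, y = 0, from 8 to 48 mm high, serves as handle. Red dot at its +x +y corner. It belongs with its x and y axes along those of the square.
- panel_corner (a point): The red-dot corner of the base, at its x = 60, y = 50, z = 0 mm; it goes to the square's origin.
- tiles: Bystander: loose stack of black and white tiles, 58 x 58 x 25 mm, origin at the centre of its underside.
- foam: Bystander: loose lilac foam block 50 x 70 x 30 mm, origin at the centre of its underside.
- brushes: Bystander: green glass cup 68 mm across with brushes up to 176 mm high, origin at the centre of its underside.
- bottle: Bystander: small bottle 40 mm across, 80 mm high, left of the square, origin at the centre of its underside.
There are look-alikes about, which are no part of the job. What is shaped like the jar but purple is not meant.

How it is judged:
By the outcome, as a careful person would: the job done as asked, in the order asked, and still so for the second after the job is handed in, with the robot touching nothing.
It also fails if it takes over 70 s, if anything falls off the work surface, if the arm or the gripper's body presses on something with over 40 N, if the wrist force passes 120 N, or if a joint passes its speed limit or range.

## Working session

There is one attempt and no reset: what is moved stays moved. The work goes in short steps, Python scripts to look and compute and a tool call to move; the robot and the scene stay as the last step left them, time stands still between calls to the robot, and variables do not carry over. Pictures are saved under pics/ and viewed, and the job is handed in when it is done.

Besides the shell and the picture viewer there is one more tool, called as name(argument=value, ...), one argument or row to a line, values as JSON. arm_command: Moves the arm, as the interface text tells. Its arguments: {"type":"object","properties":{"motion":{"type":"array"},"jaw":{"type":"number"},"force":{"type":"number"}},"required":["motion"]}

```bash
ls; mkdir -p pics; python3 - <<'E'
from bench import state, read_camera, tip_reach
import cv2, numpy as np
s=state(); print({k:np.round(v,4).tolist() for k,v in s.items()}, tip_reach)
for n in ["top","side","wrist"]:
    c=read_camera(n); cv2.imwrite(f"pics/{n}0.png",c["img"][:,:,::-1]); np.savez(f"{n}0.npz",**c)
    print(n,[ (k,np.round(c[k],4).tolist()) for k in c if k not in("img","range_z")])
E
```

```text
pics
{'time': 0.0, 'joint_pos': [0.9192, 0.2594, 1.5361, -0.0, 1.348, -0.2028], 'joint_velocities': [0.0021, -0.0003, -0.0009, -0.001, 0.0007, 0.0], 'joint_torque': [-0.0023, -44.6036, -29.0567, -0.0003, 0.0119, -0.0], 'position': [0.2383, 0.4951, 0.2229], 'eef_rot': [0.1567, 0.6896, -0.1579, 0.6891], 'wrist_force': [0.2249, -0.1557, 0.1411], 'moment': [-0.0074, -0.0099, 0.0365], 'opening': 0.0857} 0.019
top [('fx', 551.4193), ('fy', 551.4193), ('cx', 321.9279), ('cy', 240.9797), ('xyz', [0.4601, -0.0371, 1.3831]), ('attitude', [0.712, -0.7004, 0.0424, -0.0271])]
side [('fx', 468.1334), ('fy', 468.1334), ('cx', 316.0733), ('cy', 236.8867), ('xyz', [0.1891, -0.6482, 0.688]), ('attitude', [0.8709, -0.2636, 0.1275, -0.3946])]
wrist [('fx', 371.6798), ('fy', 371.6798), ('cx', 313.4523), ('cy', 238.5505), ('mount', [[0.0006, -0.2811, 0.9597, -0.1502], [1.0, 0.0001, -0.0005, -0.0013], [0.0, 0.9597, 0.2811, -0.0703], [0.0, 0.0, 0.0, 1.0]])]
```

View pics/top0.png

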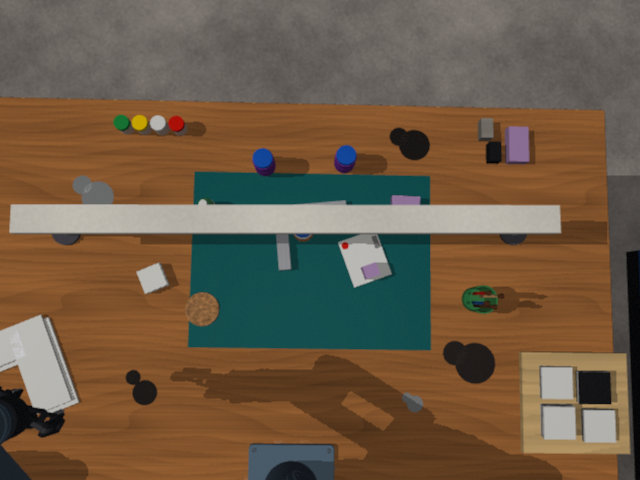

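View pics/side0.png

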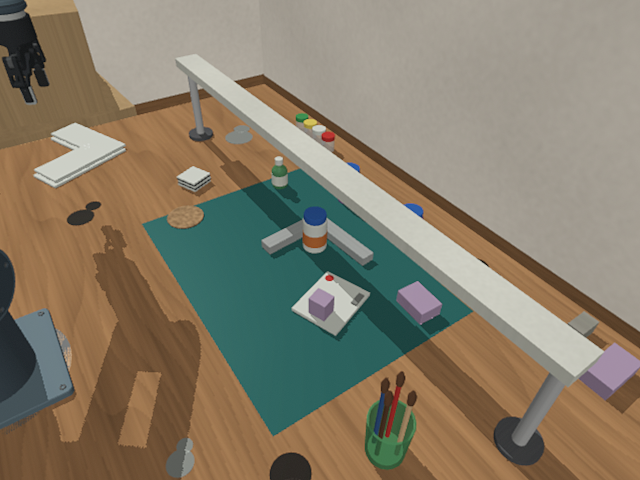

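View pics/wrist0.png

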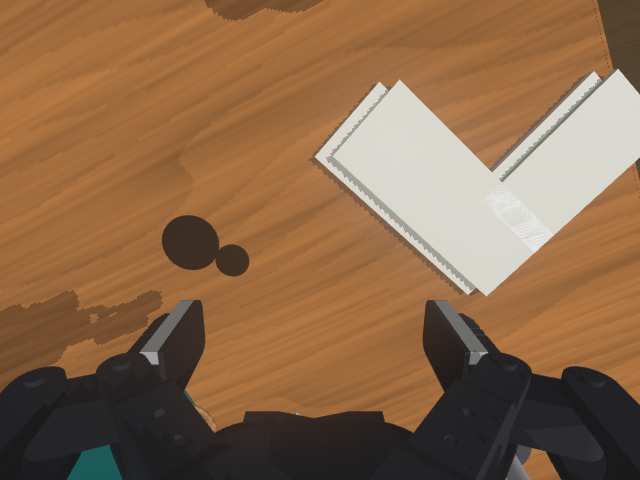

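The top view shows the square's legs running down from about (285,235) and right towards (345,205). The panel's red dot is at (345,245), the coaster at (202,309), and the lamp hides the jar. The side view shows the jar at (315,230) in the corner, the bottle at (280,172), and the foam at (420,300). Next I'll measure these.

```bash
cat > h.py <<'E'
import numpy as np, cv2
from scipy.spatial.transform import Rotation as R
def cloud(c, pose=None):
    z=c["range_z"]; v,u=np.mgrid[:480,:640]
    p=np.stack([(u-c["cx"])/c["fx"]*z,(v-c["cy"])/c["fy"]*z,z],-1)
    if "mount" in c:
        M=c["mount"]; p=p@M[:3,:3].T+M[:3,3]
        p=p@R.from_quat(pose[1]).as_matrix().T+pose[0]
    else: p=p@R.from_quat(c["attitude"]).as_matrix().T+c["xyz"]
    p[z==0]=np.nan
    return p
def fit_rect(p):  # p Nx2
    return cv2.minAreaRect((p*1000).astype(np.float32))
E
python3 - <<'E'
from h import *
for n in ["top","side"]:
    c=dict(np.load(f"{n}0.npz")); p=cloud(c); 
    if n=="top":
        for uv in [(225,330),(400,320),(202,309),(285,255),(330,204),(345,245),(372,272),(365,262),(152,278),(300,219),(480,298),(303,236)]:
            print(n,uv,np.round(p[uv[1],uv[0]],4))
    else:
        for uv in [(330,400),(185,216),(280,240),(345,240),(330,278),(320,303),(335,310),(315,215),(315,245),(280,160),(420,300),(194,180),(200,210)]:
            print(n,uv,np.round(p[uv[1],uv[0]],4))
    h=cv2.cvtColor(c["img"],cv2.COLOR_RGB2HSV)
E
```

```text
top (225, 330) [0.3717 0.1699 0.002 ]
top (400, 320) [ 0.4025 -0.2629  0.0054]
top (202, 309) [0.4224 0.227  0.0084]
top (285, 255) [0.5581 0.025  0.0243]
top (330, 204) [ 0.6538 -0.0773  0.2253]
top (345, 245) [ 0.5869 -0.1238  0.0085]
top (372, 272) [ 0.5186 -0.1875  0.0497]
top (365, 262) [ 0.545  -0.1742  0.0106]
top (152, 278) [0.4962 0.3478 0.0261]
top (300, 219) [ 0.6201 -0.0142  0.228 ]
top (480, 298) [ 0.4599 -0.4625  0.009 ]
top (303, 236) [ 0.5993 -0.0193  0.0869]
side (330, 400) [ 0.4356 -0.3403  0.0016]
side (185, 216) [0.4228 0.2261 0.0048]
side (280, 240) [0.5545 0.014  0.0233]
side (345, 240) [ 0.6714 -0.0623  0.0233]
side (330, 278) [ 0.5871 -0.1261  0.0092]
side (320, 303) [ 0.5132 -0.1972  0.0486]
side (335, 310) [ 0.5454 -0.201   0.0121]
side (315, 215) [ 0.6157 -0.0279  0.0929]
side (315, 245) [ 0.6088 -0.0397  0.0226]
side (280, 160) [0.673  0.2093 0.0813]
side (420, 300) [ 0.6813 -0.2813  0.0315]
side (194, 180) [0.4885 0.3196 0.0281]
side (200, 210) [0.4603 0.2257 0.0069]
```

```bash
python3 - <<'E'
import cv2,numpy as np
i=cv2.imread("pics/top0.png")[150:360,170:450]; cv2.imwrite("pics/topcrop.png",cv2.resize(i,None,fx=2.8,fy=2.8,interpolation=cv2.INTER_CUBIC))
i=cv2.imread("pics/side0.png")[130:350,140:460]; cv2.imwrite("pics/sidecrop.png",cv2.resize(i,None,fx=2.5,fy=2.5,interpolation=cv2.INTER_CUBIC))
E
```

```text
(no output)
```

View pics/topcrop.png

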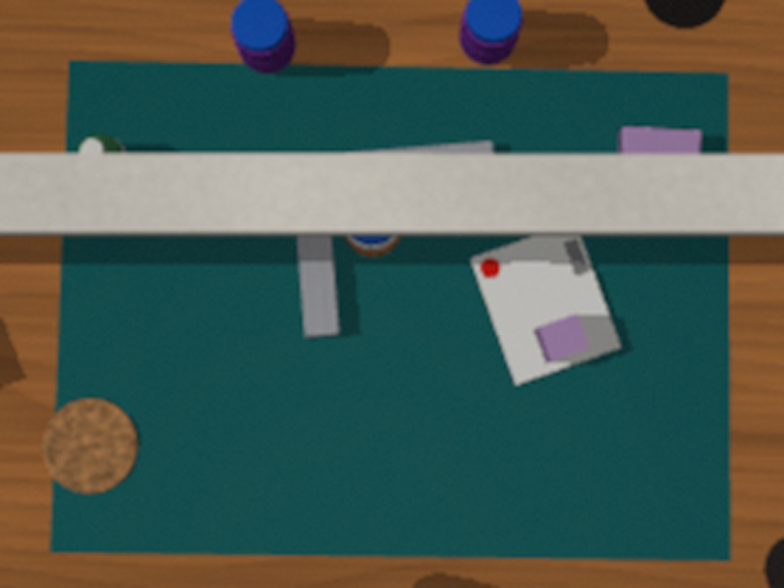

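View pics/sidecrop.png

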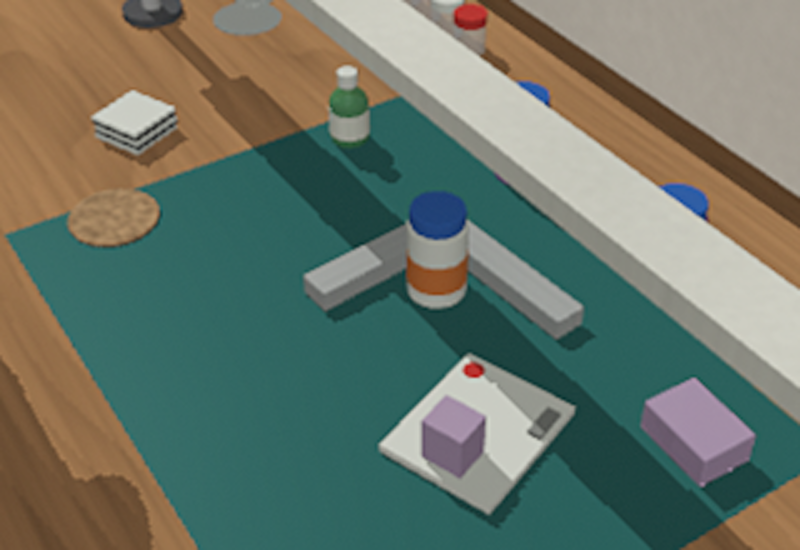

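```bash
cat >> h.py <<'E'
def sel(p,x,y,z):
    m=(p[...,0]>x[0])&(p[...,0]<x[1])&(p[...,1]>y[0])&(p[...,1]<y[1])&(p[...,2]>z[0])&(p[...,2]<z[1])
    return m
def circ(q):
    A=np.c_[2*q,np.ones(len(q))]; s=np.linalg.lstsq(A,(q**2).sum(1),rcond=None)[0]
    return s[:2],np.sqrt(s[2]+s[0]**2+s[1]**2)
E
python3 - <<'E'
from h import *
for n in ["top","side"]:
    c=dict(np.load(f"{n}0.npz")); p=cloud(c); hsv=cv2.cvtColor(c["img"],cv2.COLOR_RGB2HSV)
    print(n)
    m=sel(p,(.3,.75),(-.35,.3),(-.02,.012)); print(" bench z", np.nanmedian(p[...,2][sel(p,(.35,.45),(-.2,.1),(-.02,.02))]))
    # panel: white/low-sat, z 4..16
    m=sel(p,(.45,.66),(-.28,-.09),(.004,.017))&(hsv[...,1]<60)
    print(" panel",m.sum(),fit_rect(p[m][:,:2]), np.median(p[m][:,2]))
    m=sel(p,(.45,.6),(-.28,-.12),(.040,.06)); print(" handle",m.sum(),fit_rect(p[m][:,:2]),p[m][:,2].mean())
    m=sel(p,(.5,.66),(-.2,-.09),(.0,.02))&(hsv[...,1]>180)&((hsv[...,0]<8)|(hsv[...,0]>172)); print(" dot",m.sum(),p[m].mean(0))
    m=sel(p,(.48,.8),(-.2,.08),(.015,.03))&(hsv[...,1]<60); print(" square",m.sum()); 
    q=p[m]; 
    a=q[(q[:,1]>-.0)&(q[:,0]<.6)]; print("  legB",fit_rect(a[:,:2]),np.median(a[:,2]))
    a=q[(q[:,1]<-.04)&(q[:,0]>.62)]; 
    if len(a)>20: print("  legA",fit_rect(a[:,:2]),np.median(a[:,2]))
    m=sel(p,(.54,.7),(-.1,.05),(.083,.11)); print(" jar cap",m.sum(),p[m].mean(0), fit_rect(p[m][:,:2]) if m.sum()>5 else '')
    m=sel(p,(.54,.7),(-.1,.05),(.03,.07)); 
    if m.sum()>50: print(" jar body",m.sum(),circ(p[m][:,:2]))
    m=sel(p,(.35,.5),(.15,.3),(.003,.015))&(hsv[...,0]<25)&(hsv[...,1]<170)
    q=p[m][:,:2]; print(" coaster",m.sum(),cv2.minEnclosingCircle((q*1000).astype(np.float32)),q.mean(0))
    for nm,x,y,z in [("bottle",(.62,.75),(.15,.26),(.02,.1)),("foam",(.6,.78),(-.4,-.2),(.02,.045)),("brush",(.38,.6),(-.6,-.38),(.02,.2)),("tiles",(.4,.6),(.25,.4),(.015,.04)),("lamp",(.5,.8),(-.3,.3),(.2,.25))]:
        m=sel(p,x,y,z); print(" ",nm,m.sum(),np.round(np.r_[p[m].min(0),p[m].max(0)],3) if m.sum() else '')
E
```

```text
top
 bench z 0.0021576018184314982
 panel 1572 ((556.5802001953125, -172.69097900390625), (121.68517303466797, 102.51923370361328), 20.31778335571289) 0.009871242695098426
 handle 200 ((524.2376098632812, -183.8009490966797), (31.406661987304688, 36.961814880371094), 19.255979537963867) 0.04944524119228978
 dot 27 [ 0.58643329 -0.12244594  0.01022799]
 square 565
  legB ((562.102294921875, 30.277156829833984), (75.80796813964844, 29.75333595275879), 6.090564250946045) 0.02144832564918253
  legA ((693.62060546875, -81.64163208007812), (8.512581825256348, 79.83670043945312), 1.6481220722198486) 0.021843139106018983
 jar cap 29 [ 0.60186026 -0.0169593   0.09065785] ((601.16015625, -16.93115234375), (5.374643325805664, 28.308420181274414), 0.7784401774406433)
 coaster 903 ((421.4759216308594, 264.2894592285156), 76.78176879882812) [0.42360867 0.23810111]
  bottle 84 [0.674 0.203 0.035 0.695 0.239 0.087]
  foam 248 [ 0.691 -0.306  0.021  0.713 -0.236  0.038]
  brush 707 [ 0.425 -0.48   0.02   0.491 -0.41   0.178]
  tiles 607 [0.462 0.313 0.015 0.536 0.392 0.035]
  lamp 8481 [ 0.586 -0.3  
[... 553 characters left out ...]
5.21485900878906), (70.80907440185547, 88.27134704589844), 6.847067356109619) 0.021251263028992606
 jar cap 322 [ 0.61895023 -0.02304992  0.090644  ] ((620.9134521484375, -20.31481170654297), (48.21202087402344, 45.59092712402344), 56.93623352050781)
 jar body 361 (array([ 0.62133759, -0.01988989]), np.float64(0.025136873079639348))
 coaster 725 ((424.4656982421875, 258.92340087890625), 76.5093765258789) [0.42276484 0.23054466]
  bottle 342 [0.654 0.194 0.02  0.694 0.232 0.084]
  foam 911 [ 0.66  -0.311  0.02   0.714 -0.239  0.035]
  brush 3053 [ 0.423 -0.482  0.02   0.49  -0.415  0.178]
  tiles 421 [0.46  0.307 0.015 0.537 0.384 0.03 ]
  lamp 7490 [ 0.586 -0.3    0.205  0.657  0.3    0.232]
```

```bash
cat >> h.py <<'E'
def tooldir(az,tilt,flip=1):
    """tool x: pointing down tilted by tilt(deg) away along azimuth az(deg). flip=1: tool y = +left; -1 half-turned"""
    a,t=np.radians([az,tilt]); f=np.array([np.cos(a),np.sin(a),0]); l=np.array([-np.sin(a),np.cos(a),0])*flip
    x=f*np.sin(t)-np.array([0,0,1])*np.cos(t); return np.c_[x,l,np.cross(x,l)]
def go(pos,Rm,s=None):
    from bench import state
    s=s or state(); R0=R.from_quat(s["eef_rot"]); p0=np.array(s["position"])
    dp=R0.inv().apply(np.array(pos)-p0)/0.04
    dr=(R0.inv()*R.from_matrix(Rm)).as_rotvec()
    print("t %.2f pos"%s["time"],np.round(p0,4),"dpos",np.round(dp,3).tolist(),"|mm| %.1f"%(np.linalg.norm(dp)*40),"drot",np.round(dr,3).tolist(),"deg %.1f"%np.degrees(np.linalg.norm(dr)), "wf",np.round(s["wrist_force"],1),"open %.1f"%(s["opening"]*1000),"j",np.round(s["joint_pos"],2))
E
python3 - <<'E'
from h import *
from bench import state
s=state(); M=R.from_quat(s["eef_rot"]).as_matrix(); print(np.round(M,3))
for f in (1,-1):
    go([0.40,-0.02,0.20],tooldir(-2,40,f)); print(np.round(tooldir(-2,40,f),2))
E
```

```text
[[-0.001  0.434  0.901]
 [-0.001  0.901 -0.434]
 [-1.    -0.001 -0.   ]]
t 0.15 pos [0.2384 0.4952 0.2231] dpos [0.588, -9.85, 9.229] |mm| 540.4 drot [-0.396, -0.689, 0.146] deg 46.3 wf [ 0.2 -0.4 -0.3] open 85.5 j [ 0.92  0.26  1.54 -0.    1.35 -0.2 ]
[[ 0.64  0.03  0.77]
 [-0.02  1.   -0.03]
 [-0.77  0.    0.64]]
t 0.15 pos [0.2384 0.4952 0.2231] dpos [0.588, -9.85, 9.229] |mm| 540.4 drot [2.58, 0.199, 0.94] deg 157.8 wf [ 0.2 -0.4 -0.3] open 85.5 j [ 0.92  0.26  1.54 -0.    1.35 -0.2 ]
[[ 0.64 -0.03 -0.77]
 [-0.02 -1.    0.03]
 [-0.77 -0.   -0.64]]
```

arm_command(
  motion=[
    {"delta_pos": [0.05,-0.6,0.56],"delta_rot": [-0.04,-0.07,0.015]},
    {"delta_pos": [0.1,-1.3,1.2],"delta_rot": [-0.08,-0.14,0.03]},
    {"delta_pos": [0.15,-2.0,1.85],"delta_rot": [-0.12,-0.21,0.045]},
    {"delta_pos": [0.2,-2.7,2.5],"delta_rot": [-0.16,-0.28,0.06]},
    {"delta_pos": [0.25,-3.4,3.15],"delta_rot": [-0.2,-0.35,0.075]},
  ],
  jaw=85,
  force=30,
)

```text
time: 0.57
position: [0.2933, 0.317, 0.2135]
eef_rot: [0.083, 0.564, -0.086, 0.817]
wrist_force: [1.9, -0.0, -0.3]
opening: 0.0849
```

```bash
python3 -c "
from h import *
go([0.42,-0.02,0.20],tooldir(-2,42,1))"
```

```text
t 0.57 pos [0.2933 0.317  0.2135] dpos [1.827, -7.455, 4.712] |mm| 360.3 drot [-0.193, -0.369, 0.073] deg 24.2 wf [ 1.9 -0.  -0.3] open 84.9 j [ 0.81 -0.04  1.96 -0.34  1.03 -0.37]
```

arm_command(
  motion=[
    {"delta_pos": [0.15,-0.7,0.45],"delta_rot": [-0.04,-0.07,0.015]},
    {"delta_pos": [0.33,-1.4,0.9],"delta_rot": [-0.08,-0.14,0.03]},
    {"delta_pos": [0.52,-2.15,1.35],"delta_rot": [-0.12,-0.22,0.045]},
    {"delta_pos": [0.72,-2.95,1.86],"delta_rot": [-0.16,-0.3,0.06]},
    {"delta_pos": [0.92,-3.75,2.36],"delta_rot": [-0.19,-0.37,0.073]},
  ],
)

```text
time: 0.98
position: [0.3523, 0.1541, 0.2053]
eef_rot: [0.01, 0.413, -0.018, 0.911]
wrist_force: [0.3, 0.5, -1.0]
opening: 0.0847
```

```bash
python3 -c "
from h import *
go([0.44,-0.02,0.17],tooldir(-2,42,1))"
```

```text
t 0.98 pos [0.3523 0.1541 0.2053] dpos [2.21, -4.266, 1.206] |mm| 198.1 drot [-0.006, -0.014, 0.001] deg 0.9 wf [ 0.3  0.5 -1. ] open 84.7 j [ 0.37 -0.36  2.4  -0.57  0.5  -0.74]
```

arm_command(
  motion=[
    {"delta_pos": [0.4,-0.85,0.24],"delta_rot": [0,0,0]},
    {"delta_pos": [0.88,-1.7,0.48],"delta_rot": [0,0,0]},
    {"delta_pos": [1.33,-2.55,0.72],"delta_rot": [0,0,0]},
    {"delta_pos": [1.77,-3.4,0.96],"delta_rot": [0,-0.01,0]},
    {"delta_pos": [2.21,-4.27,1.2],"delta_rot": [0,-0.014,0]},
  ],
)

```text
time: 1.4
position: [0.3796, 0.0966, 0.1848]
eef_rot: [0.014, 0.421, -0.013, 0.907]
wrist_force: [-0.2, 0.8, 0.2]
opening: 0.085
```

```bash
python3 - <<'E'
from h import *
from bench import state, read_camera
go([0.5,-0.02,0.12],tooldir(-2,42,1))
s=state(); c=read_camera("wrist"); cv2.imwrite("pics/w1.png",c["img"][:,:,::-1]); np.savez("w1.npz",pos=s["position"],q=s["eef_rot"],**c)
E
```

```text
t 1.40 pos [0.3796 0.0966 0.1848] dpos [3.216, -2.827, 1.358] |mm| 179.7 drot [-0.01, -0.032, -0.01] deg 2.0 wf [-0.2  0.8  0.2] open 85.0 j [-0.07 -0.4   2.46  0.08  0.39 -1.66]
```

View pics/w1.png

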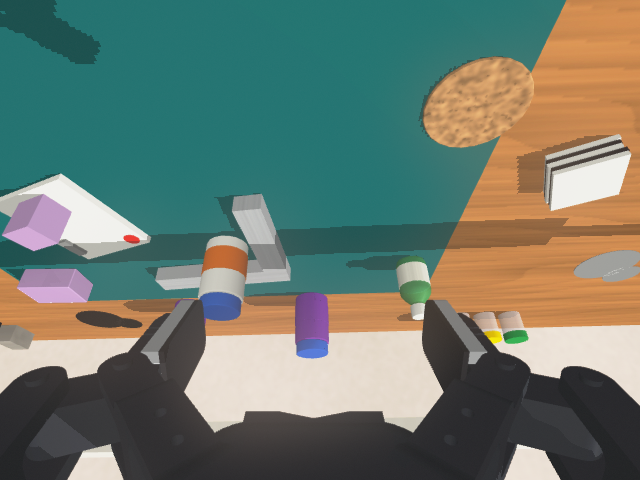

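The wrist view is upside down. It shows the orange-banded jar at (225,275) inside the square, the purple look-alike behind it at (312,325), and the bottle, coaster and panel. I'll refine the poses from this cloud.

```bash
python3 - <<'E'
from h import *
d=dict(np.load("w1.npz")); p=cloud(d,(d["pos"],d["q"])); hsv=cv2.cvtColor(d["img"],cv2.COLOR_RGB2HSV)
print("bench",np.nanmedian(p[...,2][60:160,150:350]))
m=sel(p,(.54,.7),(-.1,.05),(.03,.07)); print("jar",m.sum(),circ(p[m][:,:2]))
m=sel(p,(.54,.7),(-.1,.05),(.03,.07))&(hsv[...,0]<20)&(hsv[...,1]>150); print("jar band",m.sum(),circ(p[m][:,:2]))
m=sel(p,(.48,.6),(-.0,.08),(.017,.028))&(hsv[...,1]<60); print("legB",m.sum(),fit_rect(p[m][:,:2]),np.median(p[m][:,2]))
m=sel(p,(.62,.74),(-.16,-.06),(.015,.03))&(hsv[...,1]<60); print("legA",m.sum(),fit_rect(p[m][:,:2]),np.median(p[m][:,2]))
m=sel(p,(.48,.8),(-.2,.1),(.017,.03))&(hsv[...,1]<60);q=p[m];print(q.min(0),q.max(0))
m=sel(p,(.36,.5),(.15,.3),(.001,.02))&(hsv[...,0]<25)&(np.mgrid[:480,:640][1]<536)&(np.mgrid[:480,:640][0]<148)
q=p[m]; print("coaster",np.median(q,0),m.sum())
m=np.zeros((480,640),bool); lab=cv2.inRange(d["img"],(120,80,40),(255,190,140))
E
```

```text
bench 0.0005382657051653944
jar 1391 (array([ 0.62118951, -0.01980741]), np.float64(0.02555097376160549))
jar band 493 (array([ 0.62126652, -0.01983042]), np.float64(0.025954183859274126))
legB 1211 ((561.6131591796875, 27.261343002319336), (78.65497589111328, 30.732236862182617), 5.611785888671875) 0.02019651825530147
legA 579 ((681.14794921875, -94.82797241210938), (32.64768600463867, 64.11814880371094), 5.359652996063232) 0.02025045674041573
[ 0.50126664 -0.19986584  0.01700182] [0.69878937 0.0536457  0.02999469]
coaster [0.4177296  0.22572219 0.00392002] 7445
```

```bash
python3 -c "
from h import *
go([0.51,-0.0198,0.12],tooldir(-1,39,1))"
```

```text
t 1.45 pos [0.3801 0.0956 0.1843] dpos [3.36, -2.792, 1.538] |mm| 185.3 drot [-0.019, 0.02, 0.002] deg 1.6 wf [ 0.9 -0.4 -0.4] open 84.8 j [-0.07 -0.4   2.46  0.09  0.38 -1.68]
```

arm_command(
  motion=[
    {"delta_pos": [0.67,-0.56,0.3],"delta_rot": [-0.005,0.005,0]},
    {"delta_pos": [1.34,-1.12,0.6],"delta_rot": [-0.01,0.01,0]},
    {"delta_pos": [2.0,-1.68,0.92],"delta_rot": [-0.015,0.015,0]},
    {"delta_pos": [2.7,-2.24,1.23],"delta_rot": [-0.019,0.02,0]},
    {"delta_pos": [3.36,-2.8,1.54],"delta_rot": [-0.019,0.02,0.002]},
  ],
)

```text
time: 1.87
position: [0.4554, 0.0347, 0.147]
eef_rot: [0.007, 0.431, -0.006, 0.902]
wrist_force: [1.1, 0.9, -0.1]
opening: 0.0851
```

```bash
python3 -c "
from h import *
go([0.525,-0.0198,0.08],tooldir(-1,39,1))"
```

```text
t 1.87 pos [0.4554 0.0347 0.147 ] dpos [2.403, -1.342, 0.324] |mm| 110.9 drot [-0.004, -0.001, -0.005] deg 0.4 wf [ 1.1  0.9 -0.1] open 85.1 j [-0.34 -0.16  2.43  0.77  0.3  -2.57]
```

```bash
cat > kin.py <<'E'
import numpy as np
from scipy.optimize import least_squares
from scipy.spatial.transform import Rotation as R
def fk(q,P):
    h,a1,a2,a3,d4,L,off=P
    Rz=R.from_euler('z',q[0]).as_matrix()
    d=lambda a:np.array([np.sin(a),0,np.cos(a)])
    f=d(q[1]+q[2]); n=d(q[1]+q[2]-np.pi/2)
    w=np.array([a1,off,h])+a2*d(q[1])+d4*f+a3*n
    # wrist frame: x=f; roll about f, pitch j5 about lateral y (bending down), roll j6
    Rf=R.from_matrix(np.c_[f,[0,1,0],np.cross(f,[0,1,0])])
    return Rz,w,Rf
def pose(q,P,s4=1,s6=1):
    Rz,w,Rf=fk(q,P)
    M=Rf*R.from_euler('x',s4*q[3])*R.from_euler('y',q[4])*R.from_euler('x',s6*q[5]+P_j6)
    p=w+P[5]*M.as_matrix()[:,0]
    return Rz@p,Rz@M.as_matrix()
P_j6=np.pi/2
D=[([.9192,.2594,1.5361,0,1.348,-.2028],[.2383,.4951,.2229],[.1567,.6896,-.1579,.6891]),
([.81,-.04,1.96,-.34,1.03,-.37],[.2933,.317,.2135],[.083,.564,-.086,.817]),
([.37,-.36,2.4,-.57,.5,-.74],[.3523,.1541,.2053],[.01,.413,-.018,.911]),
([-.07,-.4,2.46,.08,.39,-1.66],[.3796,.0966,.1848],[.014,.421,-.013,.907]),
([-.34,-.16,2.43,.77,.3,-2.57],[.4554,.0347,.147],[.007,.431,-.006,.902])]
if __name__=="__main__":
    for s4 in (1,-1):
        for s6 in (1,-1):
            print(s4,s6,[round(np.degrees((R.from_matrix(pose(q,[0]*7,s4,s6)[1]).inv()*R.from_quat(o)).magnitude()),1) for q,p,o in D])
    for s4 in (1,-1):
        f=lambda P:np.concatenate([pose(q,P,s4,s4)[0]-p for q,p,o in D])
        r=least_squares(f,[.4,0,.4,0,.4,.2,.1]); print(s4,np.round(r.x,4),np.round(r.fun*1000,1))
E
python3 kin.py
```

```text
1 1 [np.float64(0.0), np.float64(0.1), np.float64(0.4), np.float64(0.5), np.float64(0.1)]
1 -1 [np.float64(23.2), np.float64(42.3), np.float64(84.7), np.float64(169.7), np.float64(65.6)]
-1 1 [np.float64(0.0), np.float64(38.9), np.float64(65.4), np.float64(9.1), np.float64(88.3)]
-1 -1 [np.float64(23.2), np.float64(70.4), np.float64(144.8), np.float64(178.1), np.float64(151.8)]
1 [ 0.232  -0.0028  0.5324 -0.0633  0.429   0.366   0.1107] [-0.6 -0.8  0.4  1.   1.   1.8 -0.7 -0.5 -2.4  0.5 -1.1 -1.4  0.4  1.4
  1.6]
-1 [-0.2588  0.574  -0.0163  0.1705 -0.0984 -0.3248  0.1082] [-13.5 -22.   15.5  21.9  36.3   9.2 -12.3   3.7 -37.   -6.   -4.5 -12.1
  -3.1  -9.1  24.4]
```

```bash
cat >> kin.py <<'E'
P=np.array([0.232,-0.0028,0.5324,-0.0633,0.429,0.366,0.1107])
LO=np.array([-3.14,-.91,.19,-1.22,.22,-3.12]);HI=np.array([3.14,2.08,2.58,4.36,2.71,3.12])
def ik(p,M,q0):
    f=lambda q:np.concatenate([(pose(q,P)[0]-p)*5,(R.from_matrix(pose(q,P)[1]).inv()*R.from_matrix(M)).as_rotvec()])
    r=least_squares(f,q0,bounds=(LO,HI)); return r.x,np.abs(r.fun).max()
E
python3 - <<'E'
from kin import *; from h import tooldir
q0=[-.2,.2,2.2,0,.5,-1.57]
for nm,pp in [("jar",[.6212,-.0198,.055]),("lift",[.55,-.02,.1]),("pre",[.5,-.02,.12]),("coast",[.423,.226,.07])]:
    for tilt in (37,40):
        for az in ((-25,-20,-15,-10,-1) if nm!="coast" else (0,5,10,15,20,28)):
            q,e=ik(np.array(pp),tooldir(az,tilt),q0 if nm!="coast" else [.2,-.3,2.3,0,.5,-1.57]); print(nm,tilt,az,np.round(q,2),"err %.4f"%e)
E
```

```text
jar 37 -25 [-0.09  0.39  2.08 -1.22  0.22 -0.07] err 0.0140
jar 37 -20 [-0.09  0.39  2.08 -1.22  0.22 -0.14] err 0.0536
jar 37 -15 [-0.12  0.37  2.04 -0.71  0.22 -0.76] err 0.0726
jar 37 -10 [-0.26  0.34  2.05  0.36  0.22 -2.  ] err 0.1038
jar 37 -1 [-0.34  0.35  2.13  1.29  0.22 -3.12] err 0.0257
jar 40 -25 [-0.09  0.38  2.08 -1.22  0.22 -0.07] err 0.0623
jar 40 -20 [-0.09  0.38  2.08 -1.22  0.22 -0.14] err 0.0630
jar 40 -15 [-0.08  0.38  2.07 -1.22  0.22 -0.21] err 0.1021
jar 40 -10 [-0.35  0.35  2.15  1.41  0.22 -3.12] err 0.1151
jar 40 -1 [-0.34  0.35  2.13  1.3   0.22 -3.12] err 0.0669
lift 37 -25 [-0.11  0.2   2.21 -1.06  0.22 -0.26] err 0.0000
lift 37 -20 [-0.13  0.19  2.2  -0.82  0.22 -0.58] err 0.0335
lift 37 -15 [-0.2   0.16  2.19 -0.25  0.22 -1.27] err 0.0658
lift 37 -10 [-0.32  0.15  2.23  0.57  0.22 -2.26] err 0.0512
lift 37 -1 [-0.39  0.15  2.28  1.15  0.24 -3.01] err 0.0000
lift 40 -25 [-0.1   0.2   2.23 -1.22  0.22 -0.09] err 0.0297
lift 40 -20 [-0.1   0.2   2.23 -1.22  0.22 -0.16] err 0.0522
lift 40 -15 [-0.09  0.19  2.23 -1.22  0.22 -0.22] err 0.1033
lift 40 -10 [-0
[... 731 characters left out ...]
33 -1.22  0.27  0.02] err 0.0464
coast 37 5 [ 0.42  0.16  2.34 -1.22  0.22 -0.08] err 0.0478
coast 37 10 [ 0.42  0.16  2.34 -1.22  0.22 -0.15] err 0.0690
coast 37 15 [ 0.07  0.1   2.43  1.4   0.22 -3.12] err 0.1109
coast 37 20 [ 0.08  0.1   2.42  1.33  0.22 -3.12] err 0.0646
coast 37 28 [ 0.09  0.1   2.41  1.23  0.22 -3.12] err 0.0547
coast 40 0 [ 0.46  0.17  2.32 -1.22  0.28  0.03] err 0.0918
coast 40 5 [ 0.42  0.15  2.34 -1.22  0.22 -0.08] err 0.0937
coast 40 10 [ 0.42  0.15  2.34 -1.22  0.22 -0.15] err 0.0948
coast 40 15 [ 0.07  0.09  2.43  1.4   0.22 -3.12] err 0.1096
coast 40 20 [ 0.08  0.09  2.42  1.34  0.22 -3.12] err 0.0892
coast 40 28 [ 0.1   0.09  2.41  1.24  0.22 -3.12] err 0.0987
```

```bash
cat > scan.py <<'E'
from kin import *; from h import tooldir
import itertools
starts=[[-.2,.3,2.1,-1,.4,-.3],[-.3,.3,2.1,1,.4,-3.],[-.2,.3,2.1,3.1,.4,1.6],[-.2,.3,2.1,1.5,.4,.2],[-.2,.3,2.1,-1,.4,2.8]]
for nm,pp,azs in [("jar",[.6212,-.0198,.06],range(-60,41,10)),("coast",[.423,.226,.068],range(-30,71,10))]:
    for tilt,az,fl in itertools.product((35,40,45,50,55),azs,(1,-1)):
        best=None
        for s in starts:
            s=list(s)
            if nm=="coast": s[0]+=.45; s[1]-=.2; s[2]+=.2
            q,e=ik(np.array(pp),tooldir(az,tilt,fl),s)
            if e<1e-3:
                m=np.minimum(q-LO,HI-q).min()
                if best is None or m>best[0]+1e-3: best=(m,q)
        if best and best[0]>.03: print(nm,tilt,az,fl,"margin %.2f"%best[0],np.round(best[1],2))
E
python3 scan.py
```

```text
jar 35 -60 1 margin 0.35 [ 0.1   0.51  1.81 -0.87  0.75  0.21]
jar 35 -60 -1 margin 0.18 [ 0.1   0.51  1.81 -0.87  0.75 -2.94]
jar 35 -50 1 margin 0.28 [ 0.06  0.46  1.89 -0.94  0.61  0.11]
jar 35 -50 -1 margin 0.09 [ 0.06  0.46  1.89 -0.94  0.61 -3.03]
jar 35 -40 1 margin 0.22 [ 0.01  0.42  1.97 -1.    0.46 -0.01]
jar 35 -30 1 margin 0.08 [-0.06  0.39  2.03 -1.04  0.3  -0.17]
jar 35 -30 -1 margin 0.08 [-0.06  0.39  2.03 -1.04  0.3   2.98]
jar 35 10 -1 margin 0.13 [-0.4   0.35  2.1   1.13  0.35 -0.03]
jar 35 20 1 margin 0.14 [-0.47  0.37  2.07  1.07  0.5   2.98]
jar 35 20 -1 margin 0.28 [-0.47  0.37  2.07  1.07  0.5  -0.16]
jar 35 30 1 margin 0.24 [-0.52  0.4   2.01  0.98  0.64  2.88]
jar 35 30 -1 margin 0.42 [-0.52  0.4   2.01  0.98  0.64 -0.26]
jar 35 40 1 margin 0.33 [-0.55  0.44  1.94  0.9   0.77  2.79]
jar 35 40 -1 margin 0.55 [-0.55  0.44  1.94  0.9   0.77 -0.35]
jar 40 -60 1 margin 0.20 [ 0.14  0.53  1.83 -1.02  0.78  0.38]
jar 40 -60 -1 margin 0.20 [ 0.14  0.53  1.83 -1.02  0.78 -2.77]
jar 40 -50 1 margin 0.07 [ 0.1   0.49  1.93 -1.15  0.62  0.34]
jar 40 -50 -1 margin 0.07 [ 
[... 6026 characters left out ...]
9]
coast 50 60 -1 margin 0.12 [-0.46  0.36  2.46  1.37  0.9  -1.15]
coast 50 70 1 margin 0.23 [-0.46  0.4   2.35  1.17  0.98  2.05]
coast 50 70 -1 margin 0.23 [-0.46  0.4   2.35  1.17  0.98 -1.09]
coast 55 -10 1 margin 0.09 [0.77 0.46 2.42 4.27 0.82 1.28]
coast 55 -10 -1 margin 0.09 [ 0.77  0.46  2.42  4.27  0.82 -1.86]
coast 55 0 1 margin 0.04 [0.63 0.45 2.54 3.85 0.84 1.45]
coast 55 0 -1 margin 0.04 [ 0.63  0.45  2.54  3.85  0.84 -1.69]
coast 55 60 1 margin 0.09 [-0.54  0.45  2.49  1.42  0.98  1.81]
coast 55 60 -1 margin 0.09 [-0.54  0.45  2.49  1.42  0.98 -1.33]
coast 55 70 1 margin 0.21 [-0.52  0.47  2.37  1.21  1.04  1.92]
coast 55 70 -1 margin 0.21 [-0.52  0.47  2.37  1.21  1.04 -1.22]
```

arm_command(
  motion=[
    {"delta_pos": [0,0,0],"delta_rot": [0.12,0,0]},
    {"delta_pos": [0,0,0],"delta_rot": [0.24,0,0]},
    {"delta_pos": [0,0,0],"delta_rot": [0.36,0,0]},
    {"delta_pos": [0,0,0],"delta_rot": [0.48,0,0]},
    {"delta_pos": [0,0,0],"delta_rot": [0.6,0,0]},
  ],
)

```text
time: 2.28
position: [0.4546, 0.0358, 0.1469]
eef_rot: [0.276, 0.41, -0.134, 0.859]
wrist_force: [0.4, -0.2, -0.0]
opening: 0.0848
```

```bash
python3 - <<'E'
from kin import *; from h import *
from bench import state
s=state(); print(s["time"],np.round(s["joint_pos"],3),s["position"])
q,e=ik(s["position"],R.from_quat(s["eef_rot"]).as_matrix(),s["joint_pos"]);print(np.round(q,3),e)
# path check : from here (after winding) to az30 tilt 40
for p,az,t in [([.455,.035,.147],-1,39),([.455,.02,.15],10,39),([.46,.0,.15],20,40),([.48,-.05,.14],25,40),([.53,-.06,.11],25,40),([.6212,-.0198,.06],25,40)]:
    print(p,az,t,*[ (np.round(a,2),round(b,4)) for a,b in [ik(np.array(p),tooldir(az,t),[-.4,.1,2.3,1,.4,2.8])]])
E
```

```text
2.2833 [-0.338 -0.158  2.431  0.768  0.297 -1.959] [0.45456416 0.03582868 0.14686637]
[-0.342 -0.158  2.433  0.777  0.298 -1.971] 1.0306144826444097e-11
[0.455, 0.035, 0.147] -1 39 (array([-0.39, -0.14,  2.5 ,  1.31,  0.27,  3.12]), np.float64(0.0667))
[0.455, 0.02, 0.15] 10 39 (array([-0.62, -0.16,  2.44,  1.01,  0.57,  3.12]), np.float64(0.0154))
[0.46, 0.0, 0.15] 20 40 (array([-0.78, -0.09,  2.39,  0.98,  0.78,  2.88]), np.float64(0.0))
[0.48, -0.05, 0.14] 25 40 (array([-0.88,  0.04,  2.3 ,  0.96,  0.87,  2.72]), np.float64(0.0))
[0.53, -0.06, 0.11] 25 40 (array([-0.78,  0.2 ,  2.22,  1.06,  0.77,  2.68]), np.float64(0.0))
[0.6212, -0.0198, 0.06] 25 40 (array([-0.55,  0.4 ,  2.1 ,  1.26,  0.6 ,  2.66]), np.float64(0.0))
```

arm_command(
  motion=[
    {"delta_pos": [0,0,0],"delta_rot": [0.125,0,0]},
    {"delta_pos": [0,0,0],"delta_rot": [0.25,0,0]},
    {"delta_pos": [0,0,0],"delta_rot": [0.375,0,0]},
    {"delta_pos": [0,0,0],"delta_rot": [0.5,0,0]},
    {"delta_pos": [0,0,0],"delta_rot": [0.62,0,0]},
  ],
)

```text
time: 2.7
position: [0.4546, 0.036, 0.147]
eef_rot: [0.525, 0.349, -0.253, 0.734]
wrist_force: [-0.4, -0.1, -0.2]
opening: 0.085
```

arm_command(
  motion=[
    {"delta_pos": [0,0,0],"delta_rot": [0.125,0,0]},
    {"delta_pos": [0,0,0],"delta_rot": [0.25,0,0]},
    {"delta_pos": [0,0,0],"delta_rot": [0.375,0,0]},
    {"delta_pos": [0,0,0],"delta_rot": [0.5,0,0]},
    {"delta_pos": [0,0,0],"delta_rot": [0.62,0,0]},
  ],
)

```text
time: 3.12
position: [0.4546, 0.036, 0.147]
eef_rot: [0.724, 0.255, -0.347, 0.539]
wrist_force: [-0.3, -0.7, -0.3]
opening: 0.0848
```

arm_command(
  motion=[
    {"delta_pos": [0,0,0],"delta_rot": [0.125,0,0]},
    {"delta_pos": [0,0,0],"delta_rot": [0.25,0,0]},
    {"delta_pos": [0,0,0],"delta_rot": [0.375,0,0]},
    {"delta_pos": [0,0,0],"delta_rot": [0.5,0,0]},
    {"delta_pos": [0,0,0],"delta_rot": [0.62,0,0]},
  ],
)

```text
time: 3.53
position: [0.4546, 0.036, 0.147]
eef_rot: [0.854, 0.137, -0.409, 0.292]
wrist_force: [0.1, 0.5, -0.9]
opening: 0.0853
```

arm_command(
  motion=[
    {"delta_pos": [0,0,0],"delta_rot": [0.125,0,0]},
    {"delta_pos": [0,0,0],"delta_rot": [0.25,0,0]},
    {"delta_pos": [0,0,0],"delta_rot": [0.375,0,0]},
    {"delta_pos": [0,0,0],"delta_rot": [0.5,0,0]},
    {"delta_pos": [0,0,0],"delta_rot": [0.62,0,0]},
  ],
)

```text
time: 3.95
position: [0.4546, 0.036, 0.147]
eef_rot: [0.902, 0.006, -0.431, 0.018]
wrist_force: [0.1, -0.1, -0.0]
opening: 0.0852
```

arm_command(
  motion=[
    {"delta_pos": [0,0,0],"delta_rot": [0.125,0,0]},
    {"delta_pos": [0,0,0],"delta_rot": [0.25,0,0]},
    {"delta_pos": [0,0,0],"delta_rot": [0.375,0,0]},
    {"delta_pos": [0,0,0],"delta_rot": [0.5,0,0]},
    {"delta_pos": [0,0,0],"delta_rot": [0.62,0,0]},
  ],
)

```text
time: 4.37
position: [0.4546, 0.036, 0.147]
eef_rot: [0.865, -0.126, -0.412, -0.258]
wrist_force: [-0.6, 0.5, 0.2]
opening: 0.085
```

```bash
python3 -c "
from h import *
go([0.46,0.0,0.15],tooldir(20,40,1))
go([0.48,-0.03,0.145],tooldir(23,40,1))"
```

```text
t 4.37 pos [0.4546 0.036  0.147 ] dpos [0.031, 0.667, -0.622] |mm| 36.5 drot [2.277, -0.279, 0.058] deg 131.5 wf [-0.6  0.5  0.2] open 85.0 j [-0.34 -0.16  2.43  0.77  0.3   1.14]
t 4.37 pos [0.4546 0.036  0.147 ] dpos [0.446, 1.121, -1.293] |mm| 70.7 drot [2.232, -0.315, 0.069] deg 129.2 wf [-0.6  0.5  0.2] open 85.0 j [-0.34 -0.16  2.43  0.77  0.3   1.14]
```

arm_command(
  motion=[
    {"delta_pos": [0.06,0.15,-0.17],"delta_rot": [0.12,-0.02,0]},
    {"delta_pos": [0.12,0.3,-0.34],"delta_rot": [0.24,-0.035,0.01]},
    {"delta_pos": [0.18,0.45,-0.51],"delta_rot": [0.36,-0.05,0.01]},
    {"delta_pos": [0.24,0.6,-0.68],"delta_rot": [0.48,-0.07,0.015]},
    {"delta_pos": [0.3,0.75,-0.85],"delta_rot": [0.6,-0.085,0.02]},
  ],
)

```text
time: 4.78
position: [0.4716, -0.0083, 0.1457]
eef_rot: [0.73, -0.24, -0.396, -0.503]
wrist_force: [0.2, -0.0, 0.6]
opening: 0.085
```

```bash
python3 -c "
from h import *
go([0.48,-0.03,0.145],tooldir(25,40,1))"
```

```text
t 4.78 pos [ 0.4716 -0.0083  0.1457] dpos [0.108, 0.058, -0.569] |mm| 23.3 drot [1.603, -0.251, 0.062] deg 93.0 wf [ 0.2 -0.   0.6] open 85.0 j [-0.53 -0.1   2.34  0.75  0.5   1.61]
```

arm_command(
  motion=[
    {"delta_pos": [0.02,0.01,-0.11],"delta_rot": [0.12,-0.02,0.005]},
    {"delta_pos": [0.04,0.02,-0.22],"delta_rot": [0.24,-0.04,0.01]},
    {"delta_pos": [0.06,0.04,-0.34],"delta_rot": [0.36,-0.057,0.015]},
    {"delta_pos": [0.08,0.05,-0.45],"delta_rot": [0.48,-0.075,0.02]},
    {"delta_pos": [0.1,0.06,-0.57],"delta_rot": [0.6,-0.094,0.023]},
  ],
)

```text
time: 5.2
position: [0.4797, -0.0298, 0.1452]
eef_rot: [-0.527, 0.331, 0.346, 0.702]
wrist_force: [0.3, -0.9, 0.6]
opening: 0.0848
```

```bash
python3 -c "
from h import *
go([0.48,-0.03,0.145],tooldir(25,40,1))"
```

```text
t 5.20 pos [ 0.4797 -0.0298  0.1452] dpos [0.007, -0.004, -0.005] |mm| 0.4 drot [1.003, -0.157, 0.039] deg 58.2 wf [ 0.3 -0.9  0.6] open 84.8 j [-0.66 -0.05  2.28  0.78  0.67  2.08]
```

```bash
python3 -c "
from h import *
M=tooldir(25,44,1); g=np.array([.6212,-.0198,.055]); print(M[:,0])
go(g-.09*M[:,0],M)"
```

```text
[ 0.62957429  0.29357531 -0.7193398 ]
t 5.20 pos [ 0.4797 -0.0298  0.1452] dpos [1.619, -1.53, -0.329] |mm| 90.1 drot [1.005, -0.221, 0.004] deg 59.0 wf [ 0.3 -0.9  0.6] open 84.8 j [-0.66 -0.05  2.28  0.78  0.67  2.08]
```

arm_command(
  motion=[
    {"delta_pos": [0.16,-0.15,-0.03],"delta_rot": [0.12,-0.027,0]},
    {"delta_pos": [0.32,-0.3,-0.065],"delta_rot": [0.24,-0.053,0]},
    {"delta_pos": [0.48,-0.46,-0.1],"delta_rot": [0.36,-0.08,0]},
    {"delta_pos": [0.65,-0.61,-0.13],"delta_rot": [0.48,-0.106,0]},
    {"delta_pos": [0.8,-0.76,-0.165],"delta_rot": [0.6,-0.132,0.002]},
  ],
)

```text
time: 5.62
position: [0.5222, -0.0378, 0.1326]
eef_rot: [-0.272, 0.373, 0.268, 0.846]
wrist_force: [0.2, 0.5, -0.2]
opening: 0.0851
```

```bash
python3 -c "
from h import *
M=tooldir(25,44,1); g=np.array([.6212,-.0198,.055]); 
go(g-.09*M[:,0],M)"
```

```text
t 5.62 pos [ 0.5222 -0.0378  0.1326] dpos [0.81, -0.758, 0.19] |mm| 45.0 drot [0.405, -0.088, 0.001] deg 23.7 wf [ 0.2  0.5 -0.2] open 85.1 j [-0.72  0.1   2.24  1.    0.75  2.41]
```

arm_command(
  motion=[
    {"delta_pos": [0.2,-0.19,0.05],"delta_rot": [0.1,-0.02,0]},
    {"delta_pos": [0.4,-0.38,0.1],"delta_rot": [0.2,-0.045,0]},
    {"delta_pos": [0.6,-0.57,0.14],"delta_rot": [0.3,-0.065,0]},
    {"delta_pos": [0.81,-0.76,0.19],"delta_rot": [0.4,-0.088,0]},
    {"delta_pos": [0.81,-0.76,0.19],"delta_rot": [0.405,-0.088,0]},
  ],
)

```text
time: 6.03
position: [0.565, -0.0466, 0.1192]
eef_rot: [-0.085, 0.382, 0.199, 0.899]
wrist_force: [0.0, -0.7, -0.3]
opening: 0.0856
```

```bash
python3 - <<'E'
from h import *
from bench import state, read_camera
M=tooldir(25,44,1); g=np.array([.6212,-.0198,.055]); 
s=state(); c=read_camera("wrist"); cv2.imwrite("pics/w2.png",c["img"][:,:,::-1]); np.savez("w2.npz",pos=s["position"],q=s["eef_rot"],**c)
go(g,M)
p=cloud(c,(s["position"],s["eef_rot"]))
m=sel(p,(.54,.7),(-.1,.05),(.03,.07)); print("jar",m.sum(),circ(p[m][:,:2]))
c=read_camera("side"); cv2.imwrite("pics/s2.png",c["img"][:,:,::-1])
E
```

```text
t 6.08 pos [ 0.5642 -0.0461  0.1193] dpos [2.246, -0.006, 0.016] |mm| 89.8 drot [0.006, -0.002, -0.0] deg 0.4 wf [-0.4  0.5  0.8] open 85.4 j [-0.73  0.23  2.2   1.18  0.76  2.62]
jar 4060 (array([ 0.62135375, -0.02004814]), np.float64(0.025681434604276562))
```

View pics/w2.png

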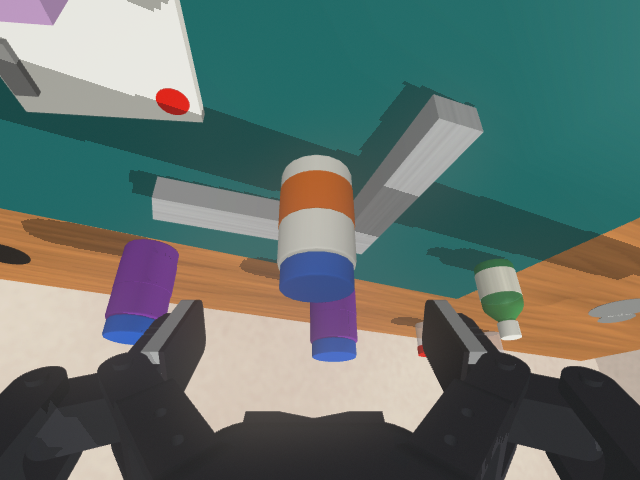

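View pics/s2.png

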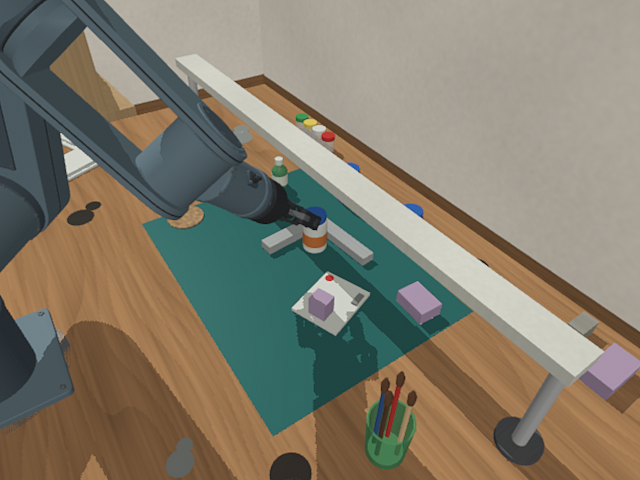

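The jar is centred between the open fingers at (317,225), and the wrist cloud puts it at the same position as before. I'll advance along the tool axis.

arm_command(
  motion=[
    {"delta_pos": [0.4,0,0],"delta_rot": [0.006,0,0]},
    {"delta_pos": [0.8,0,0],"delta_rot": [0.006,0,0]},
    {"delta_pos": [1.2,0,0.005],"delta_rot": [0.006,0,0]},
    {"delta_pos": [1.6,0,0.01],"delta_rot": [0.006,0,0]},
    {"delta_pos": [1.9,0,0.015],"delta_rot": [0.006,0,0]},
  ],
)

```text
time: 6.55
position: [0.6128, -0.0232, 0.0658]
eef_rot: [-0.087, 0.381, 0.199, 0.898]
wrist_force: [-0.6, 0.2, 0.3]
opening: 0.0849
```

```bash
python3 -c "
from h import *
M=tooldir(25,44,1); g=np.array([.6213,-.0199,.055]); 
go(g,M)"
```

```text
t 6.55 pos [ 0.6128 -0.0232  0.0658] dpos [0.352, -0.015, -0.023] |mm| 14.1 drot [0.004, -0.001, 0.001] deg 0.2 wf [-0.6  0.2  0.3] open 84.9 j [-0.6   0.4   2.16  1.4   0.65  2.47]
```

arm_command(
  motion=[
    {"delta_pos": [0.18,-0.01,-0.01],"delta_rot": [0,0,0]},
    {"delta_pos": [0.35,-0.015,-0.02],"delta_rot": [0,0,0]},
    {"delta_pos": [0.35,-0.015,-0.02],"delta_rot": [0,0,0]},
  ],
)

```text
time: 6.8
position: [0.6214, -0.0204, 0.0551]
eef_rot: [-0.086, 0.381, 0.199, 0.899]
wrist_force: [0.2, -0.1, -0.9]
opening: 0.085
```

arm_command(
  motion=[
    {"delta_pos": [0,0,0],"delta_rot": [0,0,0]},
    {"delta_pos": [0,0,0],"delta_rot": [0,0,0]},
    {"delta_pos": [0,0,0],"delta_rot": [0,0,0]},
    {"delta_pos": [0,0,0],"delta_rot": [0,0,0]},
    {"delta_pos": [0,0,0],"delta_rot": [0,0,0]},
  ],
  jaw=46,
  force=30,
)

```text
time: 7.22
position: [0.6216, -0.021, 0.0565]
eef_rot: [-0.085, 0.38, 0.198, 0.899]
wrist_force: [-3.3, 1.2, 5.4]
opening: 0.0483
```

```bash
python3 - <<'E'
from h import *
from bench import state, read_camera
M=tooldir(25,44,1); g=np.array([.6213,-.0199,.055]); go(g,M)
s=state(); c=read_camera("wrist"); cv2.imwrite("pics/w3.png",c["img"][:,:,::-1]); np.savez("w3.npz",pos=s["position"],q=s["eef_rot"],**c)
E
```

```text
t 7.22 pos [ 0.6216 -0.021   0.0565] dpos [0.031, 0.027, -0.023] |mm| 1.9 drot [0.001, 0.002, 0.002] deg 0.2 wf [-3.3  1.2  5.4] open 48.3 j [-0.58  0.43  2.15  1.45  0.64  2.43]
```

View pics/w3.png

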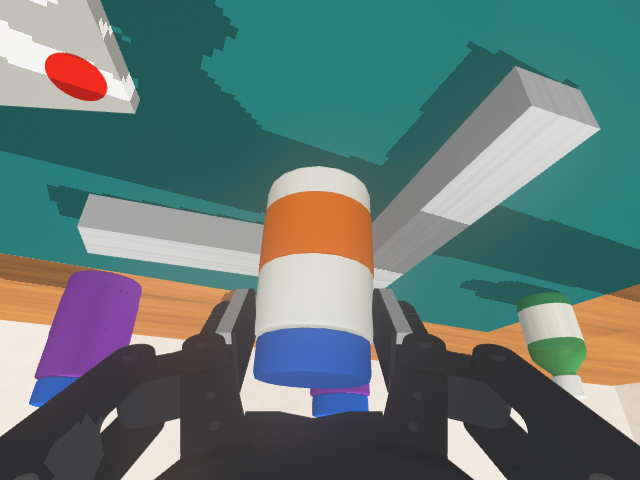

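arm_command(
  motion=[
    {"delta_pos": [0,0,0],"delta_rot": [0,0,0]},
    {"delta_pos": [0,0,0],"delta_rot": [0,0,0]},
  ],
)

```text
time: 7.43
position: [0.6216, -0.0209, 0.0565]
eef_rot: [-0.085, 0.38, 0.198, 0.899]
wrist_force: [-1.9, 1.1, 4.9]
opening: 0.0483
```

```bash
python3 - <<'E'
from h import *
from bench import state, read_camera
s=state(); c=read_camera("wrist"); np.savez("w4.npz",pos=s["position"],q=s["eef_rot"],**c)
print(s["wrist_force"],s["moment"],s["opening"],s["position"])
p=cloud(c,(s["position"],s["eef_rot"]));hsv=cv2.cvtColor(c["img"],cv2.COLOR_RGB2HSV)
u=np.mgrid[:480,:640][1]
for z0 in (.01,.02,.03,.04,.05,.06):
    m=sel(p,(.57,.66),(-.07,.03),(z0,z0+.01))&(u>257)&(u<374)&((hsv[...,1]>150)|(hsv[...,2]>150)); 
    if m.sum()>50: print("jar",z0,m.sum(),circ(p[m][:,:2]))
# pads: in tool coords
M=c["mount"]; z=c["range_z"]; v,u=np.mgrid[:480,:640]
t=np.stack([(u-c["cx"])/c["fx"]*z,(v-c["cy"])/c["fy"]*z,z],-1)@M[:3,:3].T+M[:3,3]
for uv in [(245,300),(235,320),(225,330),(390,300),(400,320),(410,335)]: print(uv,np.round(t[uv[1],uv[0]],4))
E
```

```text
[-1.94340937  1.0515542   4.87846889] [ 1.98414249e-01 -2.65084677e-05  2.41787742e-01] 0.048269599752355424 [ 0.62158994 -0.02093675  0.05654986]
jar 0.01 1744 (array([ 0.62752666, -0.01794497]), np.float64(0.031092370451573096))
jar 0.02 2055 (array([ 0.62528963, -0.01893247]), np.float64(0.029068800209608087))
jar 0.03 2241 (array([ 0.62260003, -0.02069691]), np.float64(0.02611311259900862))
jar 0.04 2563 (array([ 0.62278736, -0.02091548]), np.float64(0.025786630082064093))
jar 0.05 2612 (array([ 0.62322443, -0.0211509 ]), np.float64(0.025471556491229504))
jar 0.06 2794 (array([ 0.62334731, -0.02148839]), np.float64(0.025288897850295824))
(245, 300) [-0.0257 -0.0267 -0.0115]
(235, 320) [-0.0407 -0.0273 -0.0115]
(225, 330) [-0.0468 -0.0292 -0.0113]
(390, 300) [-0.0248  0.0268 -0.0111]
(400, 320) [-0.0406  0.027  -0.0115]
(410, 335) [-0.0512  0.0276 -0.0123]
```

arm_command(
  motion=[
    {"delta_pos": [-0.1,0,0],"delta_rot": [0,0,0]},
    {"delta_pos": [-0.25,0,0],"delta_rot": [0,0,0]},
    {"delta_pos": [-0.45,0,0],"delta_rot": [0,0,0]},
    {"delta_pos": [-0.7,0,0],"delta_rot": [0,0,0]},
    {"delta_pos": [-1.0,0,0],"delta_rot": [0,0,0]},
  ],
)

```text
time: 7.9
position: [0.5952, -0.0329, 0.0843]
eef_rot: [-0.085, 0.382, 0.198, 0.899]
wrist_force: [0.4, -1.0, -2.3]
opening: 0.0479
```

```bash
python3 - <<'E'
from h import *
from bench import state, read_camera
s=state(); c=read_camera("wrist"); cv2.imwrite("pics/w5.png",c["img"][:,:,::-1]); np.savez("w5.npz",pos=s["position"],q=s["eef_rot"],**c)
print(s["wrist_force"],s["moment"],s["opening"],s["position"])
go([.53,-.05,.12],tooldir(30,44))
c=read_camera("side"); cv2.imwrite("pics/s5.png",c["img"][:,:,::-1])
E
```

```text
[ 0.40933086 -1.04262274 -2.29536703] [-0.24528142  0.52707852  0.01206878] 0.047906995717106694 [ 0.59523601 -0.0329297   0.0843146 ]
t 7.95 pos [ 0.5949 -0.0335  0.0857] dpos [-1.762, 0.306, -0.588] |mm| 75.3 drot [-0.062, -0.0, 0.064] deg 5.1 wf [-0.6  1.6 -0.3] open 47.8 j [-0.65  0.33  2.18  1.32  0.68  2.52]
```

View pics/w5.png

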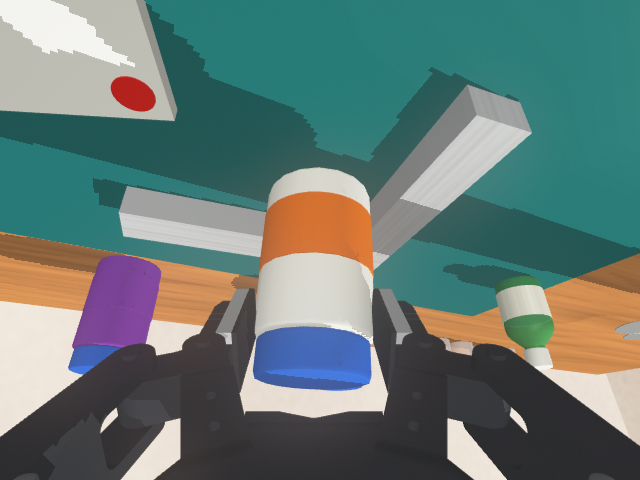

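View pics/s5.png

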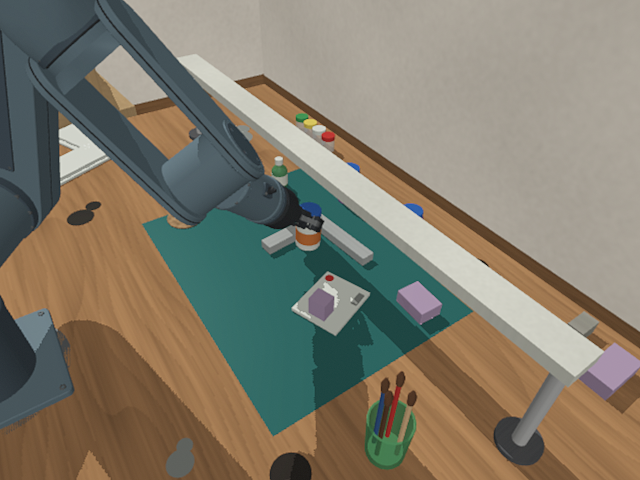

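```bash
python3 - <<'E'
from kin import *; from h import tooldir
q=[-.65,.33,2.18,1.32,.68,2.52]
for p,az,t in [([.53,-.05,.115],30,44),([.5,.03,.115],38,44),([.47,.1,.115],46,44),([.445,.16,.115],55,44),([.423,.226,.115],60,44),([.423,.226,.065],60,44),([.423,.226,.065],55,44),([.423,.226,.115],50,44)]:
    q1,e=ik(np.array(p),tooldir(az,t),q); print(p,az,t,np.round(q1,2),round(e,4)); q=q1
E
```

```text
[0.53, -0.05, 0.115] 30 44 [-0.83  0.23  2.23  1.11  0.86  2.52] 0.0
[0.5, 0.03, 0.115] 38 44 [-0.75  0.18  2.3   1.09  0.88  2.47] 0.0
[0.47, 0.1, 0.115] 46 44 [-0.65  0.15  2.35  1.08  0.9   2.44] 0.0
[0.445, 0.16, 0.115] 55 44 [-0.53  0.15  2.35  1.06  0.92  2.43] 0.0
[0.423, 0.226, 0.115] 60 44 [-0.36  0.13  2.37  1.11  0.87  2.45] 0.0
[0.423, 0.226, 0.065] 60 44 [-0.36  0.29  2.41  1.27  0.8   2.2 ] 0.0
[0.423, 0.226, 0.065] 55 44 [-0.35  0.27  2.45  1.38  0.75  2.19] 0.0
[0.423, 0.226, 0.115] 50 44 [-0.32  0.07  2.44  1.25  0.75  2.5 ] 0.0
```

arm_command(
  motion=[
    {"delta_pos": [-0.35,0.06,-0.12],"delta_rot": [-0.012,0,0.012]},
    {"delta_pos": [-0.7,0.12,-0.24],"delta_rot": [-0.024,0,0.024]},
    {"delta_pos": [-1.05,0.18,-0.35],"delta_rot": [-0.036,0,0.036]},
    {"delta_pos": [-1.4,0.24,-0.47],"delta_rot": [-0.05,0,0.05]},
    {"delta_pos": [-1.7,0.3,-0.58],"delta_rot": [-0.06,0,0.062]},
  ],
  force=40,
)

```text
time: 8.42
position: [0.5324, -0.049, 0.1172]
eef_rot: [-0.101, 0.378, 0.238, 0.889]
wrist_force: [0.1, 0.3, -2.8]
opening: 0.0472
```

```bash
python3 -c "
from h import *
go([.5,.05,.115],tooldir(40,44))"
```

```text
t 8.42 pos [ 0.5324 -0.049   0.1172] dpos [0.41, 2.55, 0.345] |mm| 104.2 drot [-0.127, -0.0, 0.122] deg 10.1 wf [ 0.1  0.3 -2.8] open 47.2 j [-0.82  0.22  2.23  1.11  0.86  2.54]
```

arm_command(
  motion=[
    {"delta_pos": [0.07,0.45,0.06],"delta_rot": [-0.025,0,0.025]},
    {"delta_pos": [0.15,0.97,0.13],"delta_rot": [-0.05,0,0.05]},
    {"delta_pos": [0.25,1.5,0.2],"delta_rot": [-0.075,0,0.073]},
    {"delta_pos": [0.33,2.05,0.28],"delta_rot": [-0.1,0,0.098]},
    {"delta_pos": [0.41,2.55,0.345],"delta_rot": [-0.127,0,0.122]},
  ],
)

```text
time: 8.83
position: [0.4994, 0.0533, 0.1144]
eef_rot: [-0.133, 0.367, 0.317, 0.864]
wrist_force: [-0.2, 0.1, -2.0]
opening: 0.0474
```

```bash
python3 -c "
from h import *
go([.455,.145,.115],tooldir(50,44))"
```

```text
t 8.83 pos [0.4994 0.0533 0.1144] dpos [0.431, 2.467, 0.461] |mm| 101.8 drot [-0.124, 0.0, 0.117] deg 9.8 wf [-0.2  0.1 -2. ] open 47.4 j [-0.69  0.18  2.31  1.11  0.87  2.48]
```

arm_command(
  motion=[
    {"delta_pos": [0.08,0.5,0.09],"delta_rot": [-0.025,0,0.023]},
    {"delta_pos": [0.17,1.0,0.18],"delta_rot": [-0.05,0,0.047]},
    {"delta_pos": [0.26,1.5,0.28],"delta_rot": [-0.075,0,0.07]},
    {"delta_pos": [0.35,2.0,0.37],"delta_rot": [-0.1,0,0.094]},
    {"delta_pos": [0.43,2.47,0.46],"delta_rot": [-0.124,0,0.117]},
  ],
)

```text
time: 9.25
position: [0.4549, 0.1447, 0.115]
eef_rot: [-0.165, 0.354, 0.389, 0.834]
wrist_force: [0.3, 0.9, -2.1]
opening: 0.0471
```

```bash
python3 - <<'E'
from h import *
from bench import state, read_camera
go([.425,.205,.115],tooldir(57,44))
s=state(); c=read_camera("wrist"); cv2.imwrite("pics/w6.png",c["img"][:,:,::-1]); np.savez("w6.npz",pos=s["position"],q=s["eef_rot"],**c)
c=read_camera("side"); cv2.imwrite("pics/s6.png",c["img"][:,:,::-1]); np.savez("s6.npz",**c)
c=read_camera("top"); cv2.imwrite("pics/t6.png",c["img"][:,:,::-1]); np.savez("t6.npz",**c)
E
```

```text
t 9.25 pos [0.4549 0.1447 0.115 ] dpos [0.466, 1.542, 0.484] |mm| 67.3 drot [-0.088, -0.0, 0.086] deg 7.0 wf [ 0.3  0.9 -2.1] open 47.1 j [-0.54  0.13  2.37  1.1   0.88  2.45]
```

View pics/w6.png

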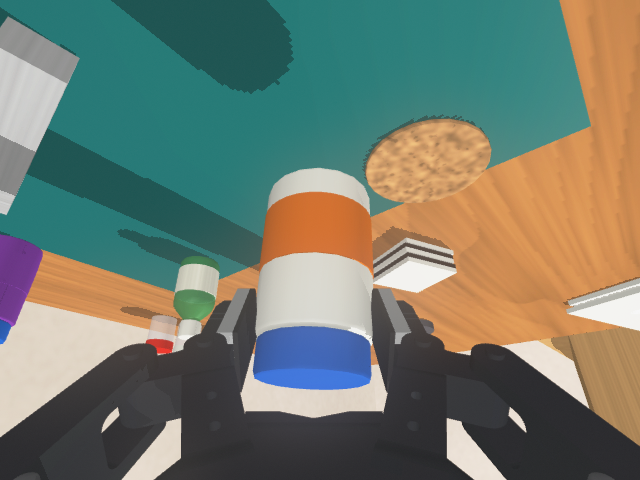

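View pics/s6.png

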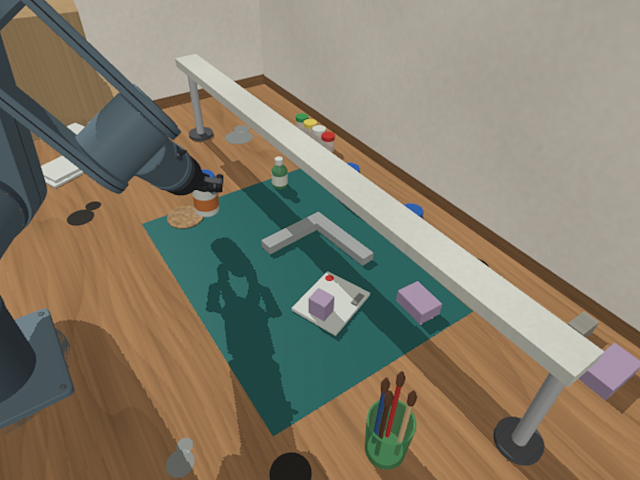

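```bash
python3 - <<'E'
from h import *
d=dict(np.load("w6.npz")); pose=(d["pos"],d["q"]); p=cloud(d,pose); hsv=cv2.cvtColor(d["img"],cv2.COLOR_RGB2HSV)
v,u=np.mgrid[:480,:640]
r=(u>370)&(u<495)&(v>110)&(v<206)
b=p[...,2][(hsv[...,0]>80)&(hsv[...,0]<100)]; print("bench",np.nanmedian(b), np.nanstd(b[np.abs(b)<.01]))
m=r&(p[...,2]>.0025)&(p[...,2]<.009)
m=cv2.morphologyEx(m.astype(np.uint8),cv2.MORPH_OPEN,np.ones((5,5)))>0
q=p[m]; print("coaster",m.sum(),cv2.minEnclosingCircle((q[:,:2]*1000).astype(np.float32)),q.mean(0),np.median(q[:,2]))
for z0 in (.05,.06,.07,.08,.09,.1,.11):
    m=sel(p,(.40,.5),(.09,.19),(z0,z0+.01))&(u>262)&(u<368)&(v>170)&(v<330); 
    if m.sum()>50: print("jar",z0,m.sum(),*circ(p[m][:,:2]))
# cap vs body bottom in tool coordinates
for n in ("s6","t6"):
    c=dict(np.load(n+".npz")); p=cloud(c); hsv=cv2.cvtColor(c["img"],cv2.COLOR_RGB2HSV)
    r=sel(p,(.34,.5),(.15,.3),(.0,.015))&(hsv[...,0]<20)
    m=sel(p,(.48,.8),(-.2,.1),(.016,.028))&(hsv[...,1]<60); q=p[m]
    print(n,"square",m.sum(),np.median(q[:,2]))
    if n=="s6":
        # edges: for rows, fit legs
        ang=np.radians(5.7)
        def res(x):
            a,ox,oy=x; 
            return x
        np.save("sq_s6.npy",q)
E
```

```text
bench 0.00037508220604684506 0.0005621702628016403
coaster 7510 ((424.0685119628906, 225.8804473876953), 42.34130096435547) [0.42016511 0.22264898 0.00378606] 0.0037850142109193893
jar 0.06 1481 [0.45508121 0.14674413] 0.025537096717144468
jar 0.07 1676 [0.4552854 0.1462967] 0.02580331808651084
jar 0.08 1967 [0.45547491 0.14607673] 0.02599417659116501
jar 0.09 2096 [0.45576299 0.14580639] 0.02598415450777561
jar 0.1 2334 [0.45572461 0.14529901] 0.025298836197914683
jar 0.11 2403 [0.45600011 0.14500483] 0.02504190695295433
s6 square 1515 0.021324940965165684
t6 square 518 0.0215938310060364
```

arm_command(
  motion=[
    {"delta_pos": [0.1,0.35,0.11],"delta_rot": [-0.02,0,0.02]},
    {"delta_pos": [0.2,0.7,0.22],"delta_rot": [-0.04,0,0.04]},
    {"delta_pos": [0.3,1.0,0.32],"delta_rot": [-0.06,0,0.06]},
    {"delta_pos": [0.4,1.3,0.41],"delta_rot": [-0.075,0,0.074]},
    {"delta_pos": [0.46,1.54,0.48],"delta_rot": [-0.088,0,0.086]},
  ],
)

```text
time: 9.82
position: [0.4267, 0.2028, 0.1152]
eef_rot: [-0.187, 0.343, 0.438, 0.81]
wrist_force: [-0.4, 0.3, -2.6]
opening: 0.0477
```

```bash
python3 -c "
from h import *
go([.4235,.2248,.085],tooldir(59,44))"
```

```text
t 9.82 pos [0.4267 0.2028 0.1152] dpos [0.832, 0.37, -0.224] |mm| 37.5 drot [-0.026, -0.0, 0.027] deg 2.2 wf [-0.4  0.3 -2.6] open 47.7 j [-0.42  0.11  2.39  1.11  0.87  2.45]
```

arm_command(
  motion=[
    {"delta_pos": [0.17,0.08,-0.045],"delta_rot": [-0.005,0,0.005]},
    {"delta_pos": [0.34,0.15,-0.09],"delta_rot": [-0.01,0,0.01]},
    {"delta_pos": [0.5,0.22,-0.135],"delta_rot": [-0.015,0,0.015]},
    {"delta_pos": [0.67,0.3,-0.18],"delta_rot": [-0.02,0,0.02]},
    {"delta_pos": [0.83,0.37,-0.22],"delta_rot": [-0.026,0,0.026]},
  ],
)

```text
time: 10.23
position: [0.4239, 0.2244, 0.085]
eef_rot: [-0.193, 0.34, 0.452, 0.802]
wrist_force: [0.1, -0.4, -2.2]
opening: 0.0471
```

```bash
python3 -c "
from h import *
go([.4235,.2248,.0625],tooldir(59,44))"
```

```text
t 10.23 pos [0.4239 0.2244 0.085 ] dpos [0.406, 0.015, -0.388] |mm| 22.5 drot [-0.001, -0.001, 0.002] deg 0.1 wf [ 0.1 -0.4 -2.2] open 47.1 j [-0.35  0.21  2.41  1.22  0.81  2.31]
```

arm_command(
  motion=[
    {"delta_pos": [0.08,0,-0.08],"delta_rot": [0,0,0]},
    {"delta_pos": [0.16,0.01,-0.155],"delta_rot": [0,0,0]},
    {"delta_pos": [0.25,0.01,-0.235],"delta_rot": [0,0,0]},
    {"delta_pos": [0.33,0.015,-0.31],"delta_rot": [0,0,0]},
    {"delta_pos": [0.4,0.015,-0.385],"delta_rot": [0,0,0]},
  ],
)

```text
time: 10.65
position: [0.4234, 0.2245, 0.0628]
eef_rot: [-0.192, 0.34, 0.452, 0.802]
wrist_force: [0.5, -0.2, -1.6]
opening: 0.047
```

```bash
python3 -c "
from h import *
go([.4235,.2248,.0600],tooldir(59,44))"
```

```text
t 10.65 pos [0.4234 0.2245 0.0628] dpos [0.055, 0.003, -0.042] |mm| 2.8 drot [-0.001, -0.0, 0.002] deg 0.1 wf [ 0.5 -0.2 -1.6] open 47.0 j [-0.35  0.28  2.43  1.31  0.78  2.19]
```

arm_command(
  motion=[
    {"delta_pos": [0.018,0,-0.017],"delta_rot": [0,0,0]},
    {"delta_pos": [0.036,0,-0.035],"delta_rot": [0,0,0]},
    {"delta_pos": [0.045,0,-0.043],"delta_rot": [0,0,0]},
    {"delta_pos": [0.045,0,-0.043],"delta_rot": [0,0,0]},
  ],
)

```text
time: 10.98
position: [0.4233, 0.2247, 0.0607]
eef_rot: [-0.192, 0.34, 0.452, 0.802]
wrist_force: [0.2, -0.5, -2.4]
opening: 0.0473
```

```bash
python3 - <<'E'
from h import *
from bench import state, read_camera
go([.4235,.2248,.0600],tooldir(59,44))
s=state(); c=read_camera("wrist"); cv2.imwrite("pics/w7.png",c["img"][:,:,::-1])
c=read_camera("side"); cv2.imwrite("pics/s7.png",cv2.resize(c["img"][130:270,100:320,::-1],None,fx=3,fy=3))
E
```

```text
t 10.98 pos [0.4233 0.2247 0.0607] dpos [0.015, -0.003, -0.009] |mm| 0.7 drot [-0.001, 0.0, 0.002] deg 0.1 wf [ 0.2 -0.5 -2.4] open 47.3 j [-0.35  0.29  2.43  1.32  0.78  2.18]
```

View pics/w7.png

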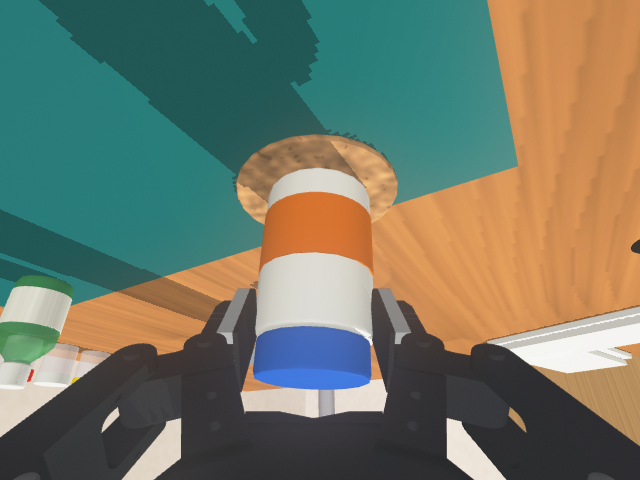

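View pics/s7.png

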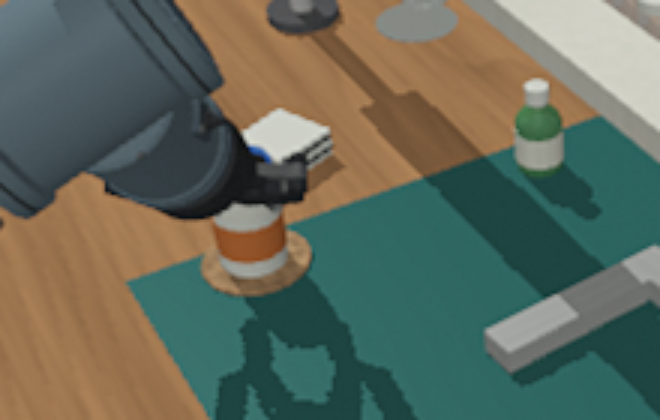

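The jar is centred over the coaster, which spans (237-397, 135-225) in the wrist view, but it is still carried. I'll lower it in small steps until it makes contact.

arm_command(
  motion=[
    {"delta_pos": [0.018,0,-0.017],"delta_rot": [0,0,0]},
    {"delta_pos": [0.027,0,-0.026],"delta_rot": [0,0,0]},
    {"delta_pos": [0.027,0,-0.026],"delta_rot": [0,0,0]},
  ],
)

```text
time: 11.33
position: [0.4237, 0.2256, 0.0604]
eef_rot: [-0.192, 0.339, 0.453, 0.802]
wrist_force: [-3.6, -0.8, 9.6]
opening: 0.0474
```

arm_command(
  motion=[
    {"delta_pos": [0.01,0,-0.01],"delta_rot": [0,0,0]},
    {"delta_pos": [0.018,0,-0.017],"delta_rot": [0,0,0]},
    {"delta_pos": [0.018,0,-0.017],"delta_rot": [0,0,0]},
  ],
)

```text
time: 11.58
position: [0.4239, 0.2262, 0.0603]
eef_rot: [-0.191, 0.338, 0.453, 0.802]
wrist_force: [-5.4, -2.0, 18.3]
opening: 0.0476
```

arm_command(
  motion=[
    {"delta_pos": [-0.018,0,0.017],"delta_rot": [0,0,0]},
    {"delta_pos": [-0.03,0,0.029],"delta_rot": [0,0,0]},
    {"delta_pos": [-0.03,0,0.029],"delta_rot": [0,0,0]},
  ],
)

```text
time: 11.83
position: [0.4235, 0.225, 0.0604]
eef_rot: [-0.192, 0.339, 0.453, 0.802]
wrist_force: [-1.7, 0.1, 5.0]
opening: 0.0469
```

arm_command(
  motion=[
    {"delta_pos": [0,0,0],"delta_rot": [0,0,0]},
    {"delta_pos": [0,0,0],"delta_rot": [0,0,0]},
    {"delta_pos": [0,0,0],"delta_rot": [0,0,0]},
    {"delta_pos": [0,0,0],"delta_rot": [0,0,0]},
  ],
  jaw=62,
)

```text
time: 12.17
position: [0.4232, 0.2247, 0.0596]
eef_rot: [-0.192, 0.34, 0.452, 0.802]
wrist_force: [0.1, 0.1, -0.1]
opening: 0.0622
```

arm_command(
  motion=[
    {"delta_pos": [0,0,0],"delta_rot": [0,0,0]},
    {"delta_pos": [0,0,0],"delta_rot": [0,0,0]},
    {"delta_pos": [0,0,0],"delta_rot": [0,0,0]},
    {"delta_pos": [0,0,0],"delta_rot": [0,0,0]},
  ],
  jaw=85,
)

```text
time: 12.5
position: [0.4232, 0.2247, 0.0597]
eef_rot: [-0.192, 0.34, 0.452, 0.802]
wrist_force: [-0.4, 0.6, -0.7]
opening: 0.0848
```

```bash
python3 - <<'E'
from h import *
from bench import state, read_camera
go([.4235,.2248,.0600],tooldir(59,44))
s=state(); c=read_camera("wrist"); cv2.imwrite("pics/w8.png",c["img"][:,:,::-1])
p=cloud(c,(s["position"],s["eef_rot"])); v,u=np.mgrid[:480,:640]
for z0 in (.02,.03,.04,.05,.06):
    m=sel(p,(.37,.48),(.17,.28),(z0,z0+.01))&(u>240)&(u<390)
    if m.sum()>50: print("jar",z0,m.sum(),*circ(p[m][:,:2]))
E
```

```text
t 12.50 pos [0.4232 0.2247 0.0597] dpos [-0.001, -0.006, 0.009] |mm| 0.4 drot [-0.001, -0.0, 0.002] deg 0.1 wf [-0.4  0.6 -0.7] open 84.8 j [-0.35  0.29  2.43  1.32  0.78  2.17]
jar 0.02 1944 [0.42258541 0.22650525] 0.02613153984506097
jar 0.03 2119 [0.42252643 0.22644791] 0.026081854920464276
jar 0.04 2455 [0.42250928 0.22641629] 0.02595761018822962
jar 0.05 2531 [0.42250203 0.22648527] 0.02550565300396123
jar 0.06 2805 [0.42248064 0.2264045 ] 0.02543644906468401
```

View pics/w8.png

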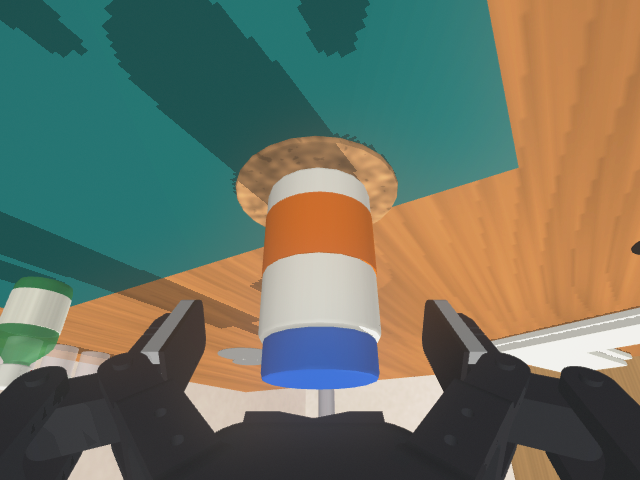

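The jar stands upright at (0.4225, 0.2265), about 1.5 mm off the coaster's centre. I'll retract along the tool axis.

arm_command(
  motion=[
    {"delta_pos": [-0.35,0,0],"delta_rot": [0,0,0]},
    {"delta_pos": [-0.8,0,0],"delta_rot": [0,0,0]},
    {"delta_pos": [-1.3,0,0],"delta_rot": [0,0,0]},
    {"delta_pos": [-1.9,0,0],"delta_rot": [0,0,0]},
    {"delta_pos": [-2.5,0,0],"delta_rot": [0,0,0]},
  ],
)

```text
time: 12.97
position: [0.3861, 0.1651, 0.132]
eef_rot: [-0.192, 0.341, 0.453, 0.801]
wrist_force: [0.6, -0.9, 0.6]
opening: 0.085
```

```bash
python3 - <<'E'
from kin import *; from h import *
from bench import state, read_camera
s=state(); print(s["time"],np.round(s["joint_pos"],3),np.round(s["position"],4),s["wrist_force"])
starts=[s["joint_pos"],[-.4,.3,2.1,.5,.6,2.9],[-.4,.3,2.1,-.5,.6,-1],[-.4,.3,2.1,.5,.6,-.5],[-.4,.3,2.,1,.6,2.5]]
for nm,p,azs in [("start",[.524,-.186,.035],(10,20,30)),("end",[.5655,-.034,.035],(-5,5.7,15)),]:
  for az in azs:
    for t in (15,20,25,30):
      for fl in (1,-1):
        best=None
        for q0 in starts:
          q,e=ik(np.array(p),tooldir(az,t,fl),q0)
          if e<1e-3:
            m=np.minimum(q-LO,HI-q).min()
            if best is None or m>best[0]: best=(m,q)
        if best: print(nm,az,t,fl,"%.2f"%best[0],np.round(best[1],2))
c=read_camera("side"); cv2.imwrite("pics/s9.png",c["img"][:,:,::-1]); np.savez("s9.npz",**c)
E
```

```text
12.9667 [-0.63   0.013  2.424  0.932  1.037  2.42 ] [0.3861 0.1651 0.132 ] [ 0.59092953 -0.94811703  0.56254517]
start 10 15 1 0.45 [-0.67  0.38  1.95  0.32  0.67 -2.65]
start 10 15 -1 0.45 [-0.67  0.38  1.95  0.32  0.67  0.49]
start 10 20 1 0.27 [-0.73  0.36  2.01  0.49  0.61 -2.85]
start 10 20 -1 0.39 [-0.73  0.36  2.01  0.49  0.61  0.29]
start 10 25 1 0.02 [-0.78  0.35  2.08  0.7   0.57 -3.1 ]
start 10 25 -1 0.35 [-0.78  0.35  2.08  0.7   0.57  0.04]
start 10 30 1 0.21 [-0.84  0.35  2.14  0.93  0.56  2.91]
start 10 30 -1 0.34 [-0.84  0.35  2.14  0.93  0.56 -0.23]
start 20 15 1 0.26 [-0.69  0.39  1.92  0.34  0.73 -2.86]
start 20 15 -1 0.51 [-0.69  0.39  1.92  0.34  0.73  0.28]
start 20 20 1 0.07 [-0.75  0.38  1.98  0.5   0.69 -3.05]
start 20 20 -1 0.47 [-0.75  0.38  1.98  0.5   0.69  0.09]
start 20 25 1 0.09 [-0.81  0.38  2.03  0.68  0.67  3.03]
start 20 25 -1 0.45 [-0.81  0.38  2.03  0.68  0.67 -0.12]
start 20 30 1 0.31 [-0.87  0.38  2.08  0.85  0.67  2.81]
start 20 30 -1 0.45 [-0.87  0.38  2.08  0.85  0.67 -0.33]
start 30 15 1 0.07 [-0.71  0.41  1.89  0.35  0.79 -3.05]
start 30 1
[... 921 characters left out ...]
 0.35  2.03  0.34  0.47  0.83]
end 5.7 25 1 0.15 [-0.39  0.33  2.11  0.58  0.37 -2.57]
end 5.7 25 -1 0.15 [-0.39  0.33  2.11  0.58  0.37  0.57]
end 5.7 30 1 0.08 [-0.43  0.33  2.18  1.    0.3  -3.01]
end 5.7 30 -1 0.08 [-0.43  0.33  2.18  1.    0.3   0.13]
end 15 15 1 0.40 [-0.36  0.38  1.94  0.26  0.62 -2.39]
end 15 15 -1 0.40 [-0.36  0.38  1.94  0.26  0.62  0.76]
end 15 20 1 0.31 [-0.4   0.36  2.02  0.43  0.53 -2.57]
end 15 20 -1 0.31 [-0.4   0.36  2.02  0.43  0.53  0.57]
end 15 25 1 0.24 [-0.44  0.34  2.09  0.67  0.46 -2.84]
end 15 25 -1 0.24 [-0.44  0.34  2.09  0.67  0.46  0.3 ]
end 15 30 1 0.03 [-0.49  0.34  2.16  0.99  0.42  3.09]
end 15 30 -1 0.20 [-0.49  0.34  2.16  0.99  0.42 -0.05]
```

arm_command(
  motion=[
    {"delta_pos": [-0.2,0,0],"delta_rot": [-0.12,0,0]},
    {"delta_pos": [-0.4,0,0],"delta_rot": [-0.245,0,0]},
    {"delta_pos": [-0.6,0,0],"delta_rot": [-0.37,0,0]},
    {"delta_pos": [-0.8,0,0],"delta_rot": [-0.495,0,0]},
    {"delta_pos": [-1.0,0,0],"delta_rot": [-0.62,0,0]},
  ],
)

```text
time: 13.43
position: [0.3726, 0.1415, 0.1607]
eef_rot: [-0.43, 0.184, 0.535, 0.703]
wrist_force: [-0.1, -0.4, 0.4]
opening: 0.0846
```

arm_command(
  motion=[
    {"delta_pos": [0,0,0],"delta_rot": [-0.125,0,0]},
    {"delta_pos": [0,0,0],"delta_rot": [-0.25,0,0]},
    {"delta_pos": [0,0,0],"delta_rot": [-0.375,0,0]},
    {"delta_pos": [0,0,0],"delta_rot": [-0.5,0,0]},
    {"delta_pos": [0,0,0],"delta_rot": [-0.62,0,0]},
  ],
)

```text
time: 13.85
position: [0.3728, 0.1417, 0.1604]
eef_rot: [0.624, -0.012, -0.566, -0.539]
wrist_force: [0.0, 0.1, 0.2]
opening: 0.0854
```

arm_command(
  motion=[
    {"delta_pos": [0,0,0],"delta_rot": [-0.125,0,0]},
    {"delta_pos": [0,0,0],"delta_rot": [-0.25,0,0]},
    {"delta_pos": [0,0,0],"delta_rot": [-0.375,0,0]},
    {"delta_pos": [0,0,0],"delta_rot": [-0.5,0,0]},
    {"delta_pos": [0,0,0],"delta_rot": [-0.62,0,0]},
  ],
)

```text
time: 14.27
position: [0.3728, 0.1417, 0.1604]
eef_rot: [0.759, 0.161, -0.543, -0.323]
wrist_force: [0.3, 0.7, -0.3]
opening: 0.0852
```

arm_command(
  motion=[
    {"delta_pos": [0,0,0],"delta_rot": [-0.125,0,0]},
    {"delta_pos": [0,0,0],"delta_rot": [-0.25,0,0]},
    {"delta_pos": [0,0,0],"delta_rot": [-0.375,0,0]},
    {"delta_pos": [0,0,0],"delta_rot": [-0.5,0,0]},
    {"delta_pos": [0,0,0],"delta_rot": [-0.62,0,0]},
  ],
)

```text
time: 14.68
position: [0.3728, 0.1418, 0.1604]
eef_rot: [0.821, 0.319, -0.468, -0.076]
wrist_force: [0.3, -0.6, -0.2]
opening: 0.0852
```

arm_command(
  motion=[
    {"delta_pos": [0,0,0],"delta_rot": [-0.125,0,0]},
    {"delta_pos": [0,0,0],"delta_rot": [-0.25,0,0]},
    {"delta_pos": [0,0,0],"delta_rot": [-0.375,0,0]},
    {"delta_pos": [0,0,0],"delta_rot": [-0.5,0,0]},
    {"delta_pos": [0,0,0],"delta_rot": [-0.62,0,0]},
  ],
)

```text
time: 15.1
position: [0.3728, 0.1418, 0.1604]
eef_rot: [0.805, 0.446, -0.348, 0.178]
wrist_force: [-0.7, -0.4, -1.0]
opening: 0.0851
```

```bash
python3 - <<'E'
from kin import *; from h import *
from bench import state, read_camera
s=state(); print(s["time"],np.round(s["joint_pos"],3),np.round(s["position"],4),s["wrist_force"])
q=np.array(s["joint_pos"])
for p,az,t in [([.43,-.05,.2],25,18),([.45,-.15,.16],20,16)]:
    for q0 in ([-.6,.2,2.,.5,.8,-2.6],):
        a,e=ik(np.array(p),tooldir(az,t),q0); print(np.round(a,2),e)
go([.43,-.02,.2],tooldir(25,20))
E
```

```text
15.1 [-0.745 -0.081  2.399  0.83   1.174 -0.643] [0.3728 0.1418 0.1604] [-0.65544398 -0.44919896 -0.96730314]
[-0.62 -0.1   2.04  0.31  1.06 -2.76] 7.754945921534251e-10
[-0.76  0.06  1.98  0.3   0.99 -2.83] 5.873773689657469e-15
t 15.10 pos [0.3728 0.1418 0.1604] dpos [-2.605, 3.357, 1.154] |mm| 176.1 drot [-2.585, -0.434, -0.539] deg 153.3 wf [-0.7 -0.4 -1. ] open 85.1 j [-0.75 -0.08  2.4   0.83  1.17 -0.64]
```

arm_command(
  motion=[
    {"delta_pos": [-0.11,0.15,0.05],"delta_rot": [-0.115,-0.019,-0.024]},
    {"delta_pos": [-0.23,0.3,0.1],"delta_rot": [-0.23,-0.038,-0.048]},
    {"delta_pos": [-0.34,0.44,0.15],"delta_rot": [-0.345,-0.058,-0.072]},
    {"delta_pos": [-0.46,0.59,0.2],"delta_rot": [-0.46,-0.077,-0.096]},
    {"delta_pos": [-0.57,0.74,0.25],"delta_rot": [-0.575,-0.096,-0.12]},
  ],
)

```text
time: 15.52
position: [0.3857, 0.1058, 0.169]
eef_rot: [0.676, 0.565, -0.255, 0.398]
wrist_force: [0.3, 0.3, -0.3]
opening: 0.0848
```

```bash
python3 - <<'E'
from h import *
go([.43,-.05,.2],tooldir(25,18))
E
```

```text
t 15.52 pos [0.3857 0.1058 0.169 ] dpos [-2.541, 1.438, 2.909] |mm| 164.9 drot [-2.0, -0.318, -0.454] deg 118.9 wf [ 0.3  0.3 -0.3] open 84.8 j [-0.67 -0.02  2.22  0.67  1.23 -1.02]
```

arm_command(
  motion=[
    {"delta_pos": [-0.15,0.08,0.17],"delta_rot": [-0.115,-0.018,-0.026]},
    {"delta_pos": [-0.3,0.17,0.34],"delta_rot": [-0.23,-0.037,-0.052]},
    {"delta_pos": [-0.44,0.25,0.5],"delta_rot": [-0.345,-0.055,-0.078]},
    {"delta_pos": [-0.59,0.34,0.67],"delta_rot": [-0.46,-0.073,-0.105]},
    {"delta_pos": [-0.74,0.42,0.84],"delta_rot": [-0.58,-0.092,-0.132]},
  ],
)

```text
time: 15.93
position: [0.3985, 0.0605, 0.1781]
eef_rot: [0.483, 0.639, -0.139, 0.582]
wrist_force: [0.1, -0.4, -0.2]
opening: 0.0852
```

```bash
python3 - <<'E'
from h import *
go([.43,-.06,.2],tooldir(23,17))
E
```

```text
t 15.93 pos [0.3985 0.0605 0.1781] dpos [-1.74, -0.663, 2.557] |mm| 126.5 drot [-1.383, -0.224, -0.338] deg 82.6 wf [ 0.1 -0.4 -0.2] open 85.2 j [-0.6   0.    2.08  0.5   1.26 -1.44]
```

arm_command(
  motion=[
    {"delta_pos": [-0.15,-0.05,0.21],"delta_rot": [-0.115,-0.018,-0.028]},
    {"delta_pos": [-0.29,-0.11,0.43],"delta_rot": [-0.23,-0.037,-0.056]},
    {"delta_pos": [-0.44,-0.17,0.64],"delta_rot": [-0.345,-0.055,-0.084]},
    {"delta_pos": [-0.58,-0.22,0.86],"delta_rot": [-0.46,-0.073,-0.112]},
    {"delta_pos": [-0.73,-0.28,1.08],"delta_rot": [-0.58,-0.093,-0.14]},
  ],
)

```text
time: 16.35
position: [0.4116, 0.0097, 0.1871]
eef_rot: [0.245, 0.656, -0.012, 0.714]
wrist_force: [0.3, 0.1, -0.2]
opening: 0.0853
```

```bash
python3 - <<'E'
from h import *
go([.43,-.08,.2],tooldir(21,16))
E
```

```text
t 16.35 pos [0.4116 0.0097 0.1871] dpos [-0.921, -1.71, 1.255] |mm| 92.5 drot [-0.767, -0.121, -0.212] deg 46.1 wf [ 0.3  0.1 -0.2] open 85.3 j [-0.57 -0.01  2.    0.36  1.22 -1.9 ]
```

arm_command(
  motion=[
    {"delta_pos": [-0.14,-0.26,0.19],"delta_rot": [-0.115,-0.018,-0.032]},
    {"delta_pos": [-0.28,-0.51,0.38],"delta_rot": [-0.23,-0.036,-0.064]},
    {"delta_pos": [-0.41,-0.77,0.56],"delta_rot": [-0.345,-0.055,-0.096]},
    {"delta_pos": [-0.55,-1.03,0.75],"delta_rot": [-0.46,-0.073,-0.128]},
    {"delta_pos": [-0.69,-1.28,0.94],"delta_rot": [-0.575,-0.091,-0.16]},
  ],
)

```text
time: 16.77
position: [0.4249, -0.0575, 0.1966]
eef_rot: [-0.021, 0.617, 0.107, 0.779]
wrist_force: [-0.4, 0.8, 0.0]
opening: 0.0853
```

```bash
python3 - <<'E'
from h import *
go([.44,-.09,.2],tooldir(20,16))
E
```

```text
t 16.77 pos [ 0.4249 -0.0575  0.1966] dpos [-0.116, -0.857, 0.249] |mm| 36.0 drot [-0.175, -0.031, -0.056] deg 10.7 wf [-0.4  0.8  0. ] open 85.3 j [-0.61 -0.06  1.99  0.27  1.12 -2.47]
```

arm_command(
  motion=[
    {"delta_pos": [-0.06,-0.43,0.12],"delta_rot": [-0.09,-0.015,-0.028]},
    {"delta_pos": [-0.12,-0.86,0.25],"delta_rot": [-0.175,-0.031,-0.056]},
    {"delta_pos": [-0.12,-0.86,0.25],"delta_rot": [-0.175,-0.031,-0.056]},
    {"delta_pos": [-0.12,-0.86,0.25],"delta_rot": [-0.175,-0.031,-0.056]},
  ],
)

```text
time: 17.1
position: [0.4394, -0.0896, 0.1999]
eef_rot: [-0.1, 0.594, 0.137, 0.786]
wrist_force: [0.4, -0.4, -0.5]
opening: 0.0852
```

```bash
python3 - <<'E'
from h import *
from bench import state, read_camera
go([.44,-.09,.2],tooldir(20,16))
s=state(); c=read_camera("wrist"); cv2.imwrite("pics/w10.png",c["img"][:,:,::-1]); np.savez("w10.npz",pos=s["position"],q=s["eef_rot"],**c)
c=read_camera("side"); cv2.imwrite("pics/s10.png",c["img"][:,:,::-1]); np.savez("s10.npz",**c)
E
```

```text
t 17.10 pos [ 0.4394 -0.0896  0.1999] dpos [0.0, -0.014, 0.012] |mm| 0.7 drot [-0.01, -0.001, -0.003] deg 0.6 wf [ 0.4 -0.4 -0.5] open 85.2 j [-0.65 -0.05  1.98  0.27  1.07 -2.67]
```

View pics/w10.png

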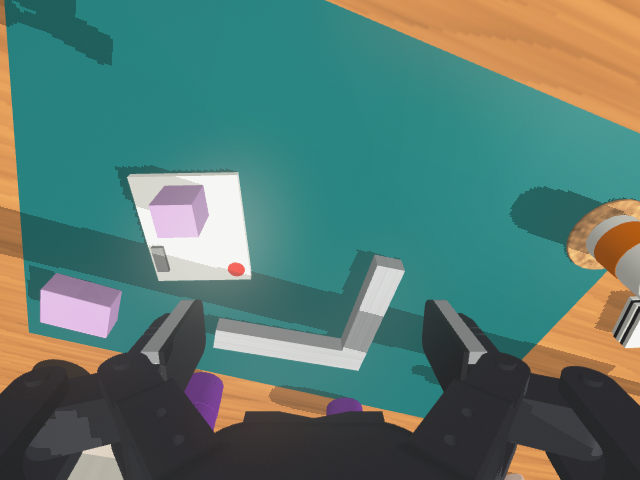

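```bash
cat >> h.py <<'E'
from scipy.optimize import least_squares
def lsd(q):
    """signed dist (mm) to square L polygon in square frame; negative inside"""
    def box(x0,x1,y0,y1):
        dx=np.maximum(x0-q[:,0],q[:,0]-x1); dy=np.maximum(y0-q[:,1],q[:,1]-y1)
        return np.where((dx>0)&(dy>0),np.hypot(np.maximum(dx,0),np.maximum(dy,0)),np.maximum(dx,dy))
    return np.minimum(box(0,30,-150,30),box(-130,30,0,30))
def edges_fit(img_mask_pts, x0):
    pass
def L_poly(x):
    P=np.array([[0,0],[-130,0],[-130,30],[30,30],[30,-150],[0,-150]],float)
    a=x[2]; Rm=np.array([[np.cos(a),-np.sin(a)],[np.sin(a),np.cos(a)]]); return P@Rm.T+x[:2]
def rect_poly(x,w=120,h=100,cx=0,cy=0):
    P=np.array([[-w/2,-h/2],[w/2,-h/2],[w/2,h/2],[-w/2,h/2]],float)+[cx,cy]
    a=x[2]; Rm=np.array([[np.cos(a),-np.sin(a)],[np.sin(a),np.cos(a)]]); return P@Rm.T+x[:2]
def raster_fit(pts,poly,x0,res=0.5,occl=None):
    """fit pose (mm,mm,rad) so that polygon matches the set of bench-plane points (mm): maximise IoU"""
    from scipy.optimize import minimize
    return None
def ray_plane(c,pose,uv,z):
    """world points where pixel rays meet plane z"""
    uv=np.atleast_2d(uv).astype(float); r=np.c_[(uv[:,0]-c["cx"])/c["fx"],(uv[:,1]-c["cy"])/c["fy"],np.ones(len(uv))]
    if "mount" in c:
        M=c["mount"]; Rt=R.from_quat(pose[1]).as_matrix()
        o=Rt@M[:3,3]+pose[0]; d=r@(Rt@M[:3,:3]).T
    else:
        o=np.array(c["xyz"]); d=r@R.from_quat(c["attitude"]).as_matrix().T
    t=(z-o[2])/d[:,2]; return o+d*t[:,None]
E
python3 - <<'E'
from h import *
d=dict(np.load("w10.npz")); pose=(d["pos"],d["q"]); p=cloud(d,pose); hsv=cv2.cvtColor(d["img"],cv2.COLOR_RGB2HSV)
v,u=np.mgrid[:480,:640]
print("bench",np.nanmedian(p[...,2][100:160,250:400]))
def rect(nm,m):
    m=cv2.morphologyEx(m.astype(np.uint8),cv2.MORPH_OPEN,np.ones((3,3)))>0
    q=p[m]; lo,hi=[],[]
    r=fit_rect(q[:,:2]); print(nm,m.sum(),np.round(r[0],1),np.round(r[1],1),round(r[2],2),"z",np.round(np.median(q[:,2]),4))
    return q
w=hsv[...,1]<70
q=rect("panel",w&sel(p,(.45,.66),(-.29,-.08),(.005,.0105))&(u<260)&(v<285))
# local-frame extents by percentile
def ext(q,a):
    a=np.radians(a); e=np.array([np.cos(a),np.sin(a)]); n=np.array([-e[1],e[0]]); s=q[:,:2]*1000
    for pc in (0.3,): print("  ext along",np.round(np.percentile(s@e,[pc,100-pc]),1),"perp",np.round(np.percentile(s@n,[pc,100-pc]),1))
h=rect("handle",sel(p,(.48,.58),(-.24,-.13),(.043,.052)))
b=rect("legB",w&sel(p,(.48,.63),(-.0,.08),(.013,.023))&(u<424))
a=rect("legA",w&sel(p,(.6,.74),(-.16,-.0),(.013,.023)))
m=w&sel(p,(.48,.74),(-.16,.08),(.013,.023))&(u<424); q=p[m][:,:2]*1000
# polygon hull fit: all boundary edges
for x in [ (655,25,np.radians(5.7)) ]:
    f=lambda x:(lambda s:np.r_[np.clip(s,0,3)])(lsd(((q-x[:2])@np.array([[np.cos(x[2]),-np.sin(x[2])],[np.sin(x[2]),np.cos(x[2])]]))))
    r=least_squares(f,x,x_scale=[1,1,.01]); print("square fit",r.x[:2],np.degrees(r.x[2]),r.cost,len(q))
    L=(q-r.x[:2])@np.array([[np.cos(r.x[2]),-np.sin(r.x[2])],[np.sin(r.x[2]),np.cos(r.x[2])]])
    A=L[(L[:,1]<-40)&(L[:,1]>-140)]; B=L[(L[:,0]<-30)&(L[:,0]>-120)]
    print("A x-range by y:",[(y,np.round(np.percentile(A[np.abs(A[:,1]-y)<5][:,0],[1,99]),1)) for y in (-130,-100,-60)])
    print("B y-range by x:",[(x,np.round(np.percentile(B[np.abs(B[:,0]-x)<5][:,1],[1,99]),1)) for x in (-110,-80,-50)])
    print("ends",np.round([L[:,1].min(),L[:,0].min(),L.max(0)[0],L.max(0)[1]],1))
E
```

```text
bench 0.0003728459532931633
panel 7522 [ 556.4 -175.4] [121.4 101.3] 20.46 z 0.0081
handle 1556 [ 523.3 -187.6] [32.7 37.1] 19.7 z 0.048
legB 2273 [576.7  28.4] [108.1  31.1] 5.71 z 0.0199
legA 2356 [677.7 -63. ] [ 33.5 127.8] 5.41 z 0.02
square fit [654.30274108  20.86605421] 5.678657850274693 28.049167599019007 5840
A x-range by y: [(-130, array([-0.3, 30.4])), (-100, array([-0.5, 30.1])), (-60, array([-0.1, 29.8]))]
B y-range by x: [(-110, array([-0.1, 29.7])), (-80, array([-0.1, 29.7])), (-50, array([ 0.1, 30.2]))]
ends [-149.6 -130.5   32.    30.7]
```

```bash
python3 - <<'E'
from h import *
M=tooldir(20.3,16); g=np.array([.5234,-.1876,.034])
go(g-.07*M[:,0],M)
E
```

```text
t 17.20 pos [ 0.4392 -0.0891  0.1997] dpos [2.537, -3.044, -0.018] |mm| 158.5 drot [-0.014, -0.002, -0.002] deg 0.8 wf [-0.4 -0.   0.2] open 85.3 j [-0.65 -0.05  1.98  0.27  1.07 -2.67]
```

arm_command(
  motion=[
    {"delta_pos": [0.45,-0.6,0],"delta_rot": [0,0,0]},
    {"delta_pos": [0.95,-1.2,0],"delta_rot": [0,0,0]},
    {"delta_pos": [1.5,-1.85,-0.01],"delta_rot": [-0.01,0,0]},
    {"delta_pos": [2.0,-2.45,-0.018],"delta_rot": [-0.014,-0.002,-0.002]},
    {"delta_pos": [2.53,-3.04,-0.018],"delta_rot": [-0.014,-0.002,-0.002]},
  ],
)

```text
time: 17.62
position: [0.5065, -0.1953, 0.1013]
eef_rot: [-0.107, 0.592, 0.141, 0.786]
wrist_force: [-0.0, -0.2, -0.4]
opening: 0.0849
```

```bash
python3 - <<'E'
from h import *
M=tooldir(20.3,16); g=np.array([.5234,-.1876,.034])
go(g,M)
E
```

```text
t 17.62 pos [ 0.5065 -0.1953  0.1013] dpos [1.744, 0.036, -0.02] |mm| 69.8 drot [0.001, 0.001, 0.001] deg 0.1 wf [-0.  -0.2 -0.4] open 84.9 j [-0.74  0.26  1.9   0.33  0.87 -2.87]
```

arm_command(
  motion=[
    {"delta_pos": [0.35,0.01,-0.005],"delta_rot": [0,0,0]},
    {"delta_pos": [0.7,0.015,-0.01],"delta_rot": [0,0,0]},
    {"delta_pos": [1.05,0.02,-0.015],"delta_rot": [0,0,0]},
    {"delta_pos": [1.4,0.03,-0.02],"delta_rot": [0,0,0]},
    {"delta_pos": [1.65,0.035,-0.02],"delta_rot": [0,0,0]},
  ],
  force=20,
)

```text
time: 18.03
position: [0.5216, -0.1866, 0.0372]
eef_rot: [-0.106, 0.592, 0.141, 0.786]
wrist_force: [0.2, 0.8, 0.6]
opening: 0.0849
```

```bash
python3 - <<'E'
from h import *
from bench import state, read_camera
M=tooldir(20.3,16); g=np.array([.5234,-.1876,.034])
go(g,M)
s=state(); c=read_camera("wrist"); cv2.imwrite("pics/w11.png",c["img"][:,:,::-1]); np.savez("w11.npz",pos=s["position"],q=s["eef_rot"],**c)
E
```

```text
t 18.03 pos [ 0.5216 -0.1866  0.0372] dpos [0.086, -0.038, 0.009] |mm| 3.8 drot [0.001, -0.0, -0.0] deg 0.1 wf [0.2 0.8 0.6] open 84.9 j [-0.71  0.38  1.94  0.37  0.72 -2.9 ]
```

View pics/w11.png

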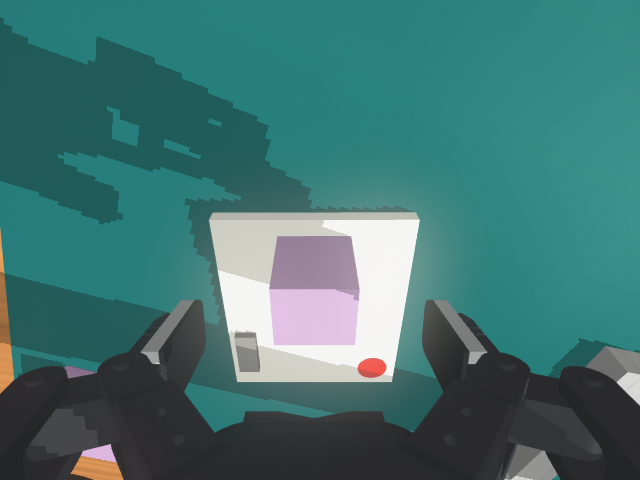

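arm_command(
  motion=[
    {"delta_pos": [0.055,-0.03,0.005],"delta_rot": [0,0,0]},
    {"delta_pos": [0.055,-0.03,0.005],"delta_rot": [0,0,0]},
  ],
)

```text
time: 18.25
position: [0.5235, -0.1887, 0.0367]
eef_rot: [-0.108, 0.592, 0.141, 0.786]
wrist_force: [0.0, -0.2, 0.3]
opening: 0.0855
```

arm_command(
  motion=[
    {"delta_pos": [0,0,0],"delta_rot": [0,0,0]},
    {"delta_pos": [0,0,0],"delta_rot": [0,0,0]},
    {"delta_pos": [0,0,0],"delta_rot": [0,0,0]},
    {"delta_pos": [0,0,0],"delta_rot": [0,0,0]},
    {"delta_pos": [0,0,0],"delta_rot": [0,0,0]},
  ],
  jaw=40,
)

```text
time: 18.67
position: [0.5232, -0.1889, 0.0371]
eef_rot: [-0.108, 0.592, 0.14, 0.787]
wrist_force: [-0.4, -0.6, -0.1]
opening: 0.0399
```

arm_command(
  motion=[
    {"delta_pos": [0,0,0],"delta_rot": [0,0,0]},
    {"delta_pos": [0,0,0],"delta_rot": [0,0,0]},
    {"delta_pos": [0,0,0],"delta_rot": [0,0,0]},
    {"delta_pos": [0,0,0],"delta_rot": [0,0,0]},
  ],
  jaw=30,
)

```text
time: 19.0
position: [0.5232, -0.1888, 0.0371]
eef_rot: [-0.108, 0.592, 0.141, 0.786]
wrist_force: [-3.2, 1.1, 5.7]
opening: 0.0349
```

```bash
python3 - <<'E'
from h import *
from bench import state, read_camera
M=tooldir(20.3,16); g=np.array([.5234,-.1876,.034])
go(g,M)
s=state(); c=read_camera("wrist"); cv2.imwrite("pics/w12.png",c["img"][:,:,::-1]); np.savez("w12.npz",pos=s["position"],q=s["eef_rot"],**c)
E
```

```text
t 19.00 pos [ 0.5232 -0.1888  0.0371] dpos [0.079, 0.026, -0.007] |mm| 3.4 drot [0.003, 0.001, 0.003] deg 0.2 wf [-3.2  1.1  5.7] open 34.9 j [-0.71  0.38  1.94  0.37  0.72 -2.91]
```

View pics/w12.png

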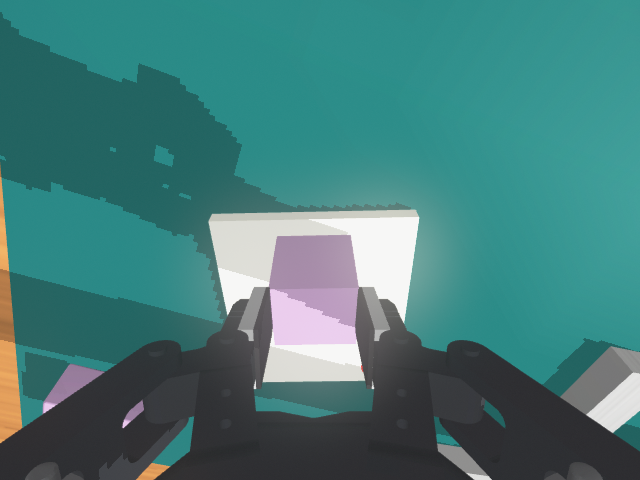

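arm_command(
  motion=[
    {"delta_pos": [-0.005,0,0.0015],"delta_rot": [0,0,0]},
    {"delta_pos": [-0.008,0,0.002],"delta_rot": [0,0,0]},
    {"delta_pos": [-0.008,0,0.002],"delta_rot": [0,0,0]},
  ],
)

```text
time: 19.3
position: [0.5232, -0.1888, 0.0371]
eef_rot: [-0.108, 0.592, 0.141, 0.786]
wrist_force: [-2.6, 1.3, 5.2]
opening: 0.0353
```

arm_command(
  motion=[
    {"delta_pos": [-0.008,0,0.002],"delta_rot": [0,0,0]},
    {"delta_pos": [-0.015,0,0.004],"delta_rot": [0,0,0]},
    {"delta_pos": [-0.015,0,0.004],"delta_rot": [0,0,0]},
  ],
)

```text
time: 19.55
position: [0.5232, -0.1889, 0.0373]
eef_rot: [-0.108, 0.592, 0.141, 0.786]
wrist_force: [0.1, 0.1, -0.9]
opening: 0.0346
```

```bash
python3 - <<'E'
from h import *
from bench import state, read_camera
s=state(); print(s["wrist_force"],s["position"],s["opening"])
# plan: pivot; panel currently center/angle; intermediate targets of TCP
sq=np.array([654.3,20.9]); a=np.radians(5.68); Rs=np.array([[np.cos(a),-np.sin(a)],[np.sin(a),np.cos(a)]])
for off in (0,5,20,40):
    h=sq+Rs@np.array([-95-off,-50-off]); print(off,h)
E
```

```text
[ 0.07981607  0.06039817 -0.86371461] [ 0.52317441 -0.18889607  0.03734186] 0.03464696012690435
0 [564.71505323 -38.25688728]
5 [560.23446436 -43.72720019]
20 [546.79269774 -60.13813893]
40 [528.87034225 -82.01939057]
```

```bash
python3 - <<'E'
from h import *
go([.5325,-.1445,.0371],tooldir(15.4,16))
E
```

```text
t 19.55 pos [ 0.5232 -0.1889  0.0373] dpos [0.17, 0.959, 0.581] |mm| 45.4 drot [0.085, 0.001, -0.021] deg 5.0 wf [ 0.1  0.1 -0.9] open 34.6 j [-0.71  0.38  1.94  0.37  0.72 -2.91]
```

arm_command(
  motion=[
    {"delta_pos": [0.02,0.1,0.06],"delta_rot": [0.01,0,-0.002]},
    {"delta_pos": [0.055,0.3,0.18],"delta_rot": [0.026,0,-0.006]},
    {"delta_pos": [0.093,0.52,0.315],"delta_rot": [0.045,0,-0.011]},
    {"delta_pos": [0.133,0.74,0.45],"delta_rot": [0.065,0,-0.016]},
    {"delta_pos": [0.17,0.96,0.58],"delta_rot": [0.085,0.001,-0.021]},
  ],
)

```text
time: 19.97
position: [0.5327, -0.144, 0.0373]
eef_rot: [-0.08, 0.596, 0.106, 0.792]
wrist_force: [0.6, -0.1, -0.8]
opening: 0.0352
```

```bash
python3 - <<'E'
from h import *
go([.542,-.100,.0371],tooldir(10.5,16))
E
```

```text
t 19.97 pos [ 0.5327 -0.144   0.0373] dpos [0.147, 1.0, 0.494] |mm| 45.0 drot [0.08, 0.0, -0.023] deg 4.8 wf [ 0.6 -0.1 -0.8] open 35.2 j [-0.61  0.36  1.97  0.35  0.66 -2.71]
```

arm_command(
  motion=[
    {"delta_pos": [0.02,0.15,0.07],"delta_rot": [0.012,0,-0.003]},
    {"delta_pos": [0.045,0.33,0.16],"delta_rot": [0.027,0,-0.007]},
    {"delta_pos": [0.08,0.55,0.27],"delta_rot": [0.045,0,-0.013]},
    {"delta_pos": [0.118,0.78,0.38],"delta_rot": [0.063,0,-0.018]},
    {"delta_pos": [0.154,1.0,0.49],"delta_rot": [0.08,0,-0.023]},
  ],
)

```text
time: 20.38
position: [0.5423, -0.1003, 0.0372]
eef_rot: [-0.055, 0.599, 0.073, 0.796]
wrist_force: [0.1, -1.2, 0.9]
opening: 0.0348
```

```bash
python3 - <<'E'
from h import *
from bench import state, read_camera
go([.551,-.057,.0371],tooldir(5.68,16))
s=state(); c=read_camera("wrist"); cv2.imwrite("pics/w13.png",c["img"][:,:,::-1]); np.savez("w13.npz",pos=s["position"],q=s["eef_rot"],**c)
p=cloud(c,(s["position"],s["eef_rot"])); hsv=cv2.cvtColor(c["img"],cv2.COLOR_RGB2HSV); v,u=np.mgrid[:480,:640]
m=(hsv[...,1]<70)&(v>200)&(v<260)&sel(p,(.4,.7),(-.25,.1),(.0,.02)); print("panel z",np.percentile(p[m][:,2],[5,50,95]), "bench",np.nanmedian(p[...,2][20:150,250:450]))
E
```

```text
t 20.38 pos [ 0.5423 -0.1003  0.0372] dpos [0.115, 1.025, 0.394] |mm| 44.2 drot [0.081, 0.001, -0.022] deg 4.8 wf [ 0.1 -1.2  0.9] open 34.8 j [-0.5   0.35  1.99  0.31  0.61 -2.5 ]
panel z [0.00208315 0.00794508 0.01504894] bench 0.00035680039238338013
```

View pics/w13.png

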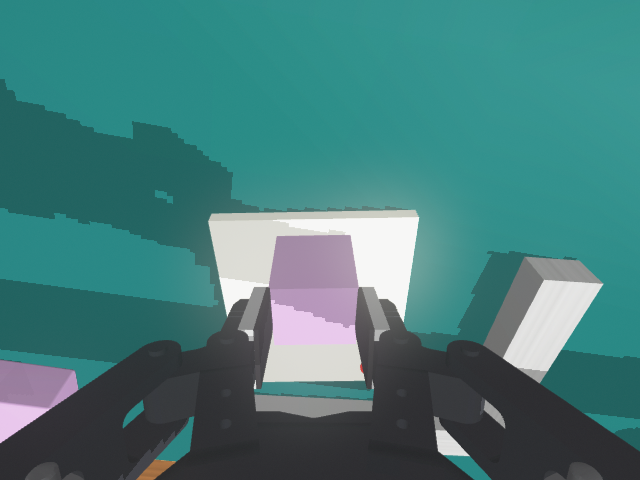

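arm_command(
  motion=[
    {"delta_pos": [0.02,0.18,0.07],"delta_rot": [0.014,0,-0.004]},
    {"delta_pos": [0.045,0.4,0.155],"delta_rot": [0.031,0,-0.008]},
    {"delta_pos": [0.07,0.63,0.24],"delta_rot": [0.05,0,-0.013]},
    {"delta_pos": [0.095,0.85,0.33],"delta_rot": [0.067,0,-0.018]},
    {"delta_pos": [0.115,1.02,0.394],"delta_rot": [0.081,0.001,-0.022]},
  ],
)

```text
time: 20.85
position: [0.5509, -0.0572, 0.0372]
eef_rot: [-0.03, 0.601, 0.04, 0.798]
wrist_force: [-0.3, -1.7, 1.3]
opening: 0.035
```

arm_command(
  motion=[
    {"delta_pos": [0,0,0],"delta_rot": [0,0,0]},
  ],
)

```text
time: 20.93
position: [0.5508, -0.0562, 0.0372]
eef_rot: [-0.03, 0.601, 0.041, 0.798]
wrist_force: [0.2, 2.6, 3.4]
opening: 0.0347
```

```bash
python3 - <<'E'
from h import *
from bench import state, read_camera
go([.5602,-.0437,.0371],tooldir(5.68,16))
s=state(); c=read_camera("wrist"); cv2.imwrite("pics/w14.png",c["img"][:,:,::-1]); np.savez("w14.npz",pos=s["position"],q=s["eef_rot"],**c)
c=read_camera("side"); cv2.imwrite("pics/s14.png",c["img"][:,:,::-1]); np.savez("s14.npz",**c)
c=read_camera("top"); cv2.imwrite("pics/t14.png",cv2.resize(c["img"][180:320,220:400,::-1],None,fx=4,fy=4)); np.savez("t14.npz",**c)
E
```

```text
t 20.93 pos [ 0.5508 -0.0562  0.0372] dpos [0.076, 0.287, 0.255] |mm| 15.7 drot [0.003, 0.0, -0.002] deg 0.2 wf [0.2 2.6 3.4] open 34.7 j [-0.39  0.34  2.    0.25  0.57 -2.26]
```

View pics/w14.png

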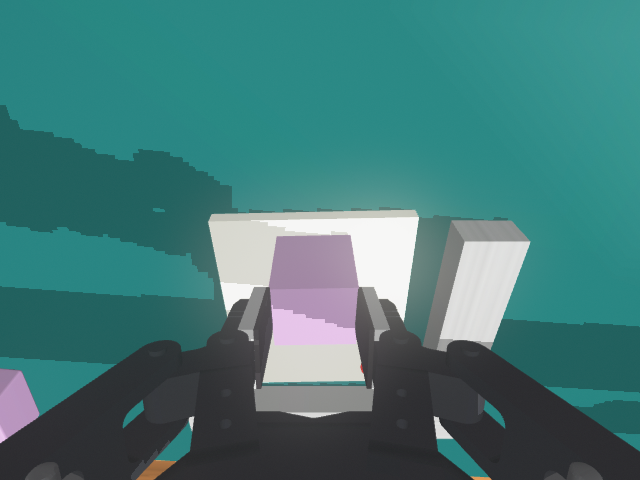

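View pics/s14.png

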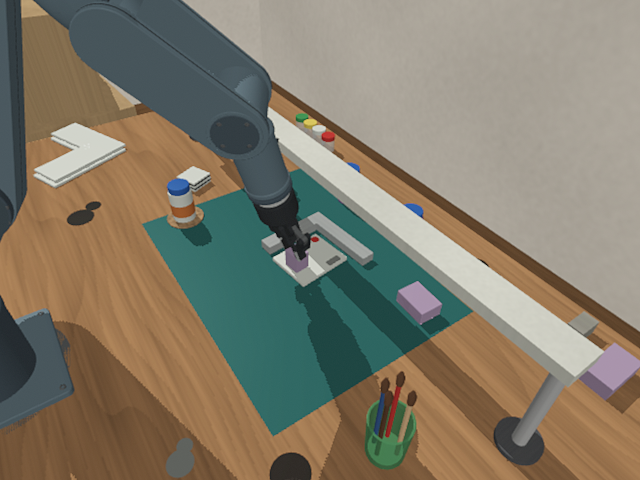

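View pics/t14.png

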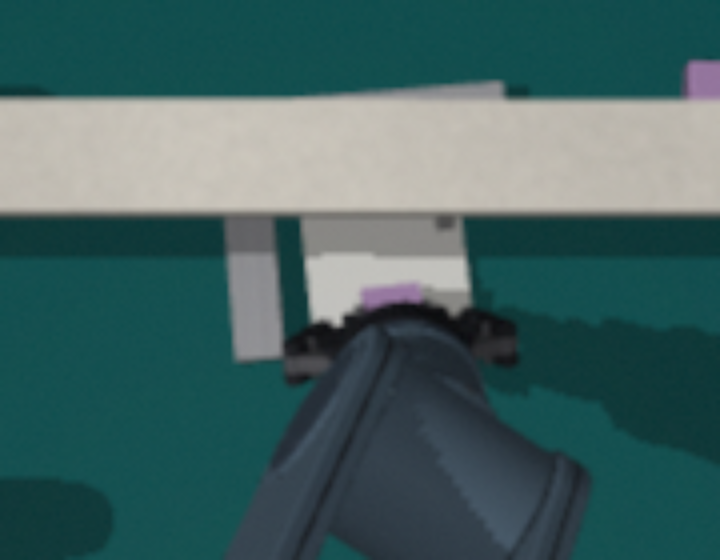

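```bash
cat > meas.py <<'E'
from h import *
def meas(f,uR=430,vmax=285):
    d=dict(np.load(f)); pose=(d["pos"],d["q"]); p=cloud(d,pose); hsv=cv2.cvtColor(d["img"],cv2.COLOR_RGB2HSV)
    v,u=np.mgrid[:480,:640]
    w=(hsv[...,1]<70)
    a0=np.radians(5.68); Rs=np.array([[np.cos(a0),-np.sin(a0)],[np.sin(a0),np.cos(a0)]]); o=np.array([654.3,20.9])
    P=w&(p[...,2]>.0045)&(p[...,2]<.0105)&(v<vmax)&(v>190)
    n,lab,st,_=cv2.connectedComponentsWithStats(P.astype(np.uint8)); k=1+np.argmax(st[1:,4]); P=lab==k
    L=(p[P][:,:2]*1000-o)@Rs
    x0=L[:,0].min()
    # back edge: min x per y-bin ; side edges: max/min y per x-bin
    def line(t,s,lo,hi,fn,bw=4):
        X,Y=[],[]
        for b in np.arange(lo,hi,bw):
            m=(t>=b)&(t<b+bw)
            if m.sum()>8: X.append(b+bw/2); Y.append(fn(s[m]))
        X,Y=np.array(X),np.array(Y); c=np.polyfit(X,Y,1); r=np.abs(Y-np.polyval(c,X)); k=r<1; c=np.polyfit(X[k],Y[k],1)
        return c,np.std(Y[k]-np.polyval(c,X[k])),k.sum()
    ylo,yhi=np.percentile(L[:,1],[1,99])
    for nm,c in [("back x(y)",line(L[:,1],L[:,0],ylo+5,yhi-5,lambda s:np.percentile(s,1))),
                 ("+y side y(x)",line(L[:,0],L[:,1],x0+6,x0+50,lambda s:np.percentile(s,99))),
                 ("-y side y(x)",line(L[:,0],L[:,1],x0+6,x0+50,lambda s:np.percentile(s,1)))]:
        print(nm,"slope deg %.2f"%np.degrees(np.arctan(c[0][0])),"at ctr %.2f"%np.polyval(c[0],(ylo+yhi)/2 if nm[0]=="b" else x0+30),"std %.2f n %d"%c[1:])
    # leg B
    B=w&(p[...,2]>.013)&(p[...,2]<.023)&(u>uR-10); LB=(p[B][:,:2]*1000-o)@Rs; LB=LB[(LB[:,1]>-6)&(LB[:,1]<35)&(LB[:,0]<0)]
    if len(LB)>100:
        xs=LB[:,0].min(); c=line(LB[:,0],LB[:,1],xs+5,xs+60,lambda s:np.percentile(s,1)); c2=line(LB[:,0],LB[:,1],xs+5,xs+60,lambda s:np.percentile(s,99))
        print("legB inner slope %.2f at %.2f std %.2f n %d"%(np.degrees(np.arctan(c[0][0])),np.polyval(c[0],xs+30),*c[1:]),"outer at %.2f"%np.polyval(c2[0],xs+30),"end x %.1f"%xs)
if __name__=="__main__":
    import sys; meas(*sys.argv[1:2])
E
python3 meas.py w14.npz
```

```text
back x(y) slope deg -1.49 at ctr -134.58 std 0.13 n 23
+y side y(x) slope deg 2.34 at ctr -18.45 std 0.13 n 9
-y side y(x) slope deg 0.41 at ctr -117.25 std 0.10 n 10
legB inner slope 0.14 at -0.03 std 0.06 n 14 outer at 30.00 end x -130.8
```

```bash
python3 - <<'E'
from h import *
go([.5609,-.0401,.0373],tooldir(4.25,16))
E
```

```text
t 21.08 pos [ 0.5506 -0.0571  0.0371] dpos [0.079, 0.398, 0.289] |mm| 19.9 drot [0.027, -0.0, -0.009] deg 1.6 wf [0.5 3.1 3.2] open 34.9 j [-0.39  0.34  2.    0.25  0.57 -2.26]
```

arm_command(
  motion=[
    {"delta_pos": [0.01,0.05,0.04],"delta_rot": [0.006,0,-0.002]},
    {"delta_pos": [0.025,0.13,0.1],"delta_rot": [0.012,0,-0.004]},
    {"delta_pos": [0.04,0.21,0.16],"delta_rot": [0.018,0,-0.006]},
    {"delta_pos": [0.06,0.29,0.22],"delta_rot": [0.023,0,-0.008]},
    {"delta_pos": [0.077,0.375,0.277],"delta_rot": [0.026,0,-0.008]},
  ],
)

```text
time: 21.5
position: [0.5608, -0.0415, 0.0372]
eef_rot: [-0.022, 0.601, 0.029, 0.798]
wrist_force: [-1.2, -3.1, 4.0]
opening: 0.0349
```

arm_command(
  motion=[
    {"delta_pos": [0,0,0],"delta_rot": [0,0,0]},
  ],
)

```text
time: 21.58
position: [0.5611, -0.0408, 0.0372]
eef_rot: [-0.022, 0.601, 0.03, 0.798]
wrist_force: [0.1, -1.0, 3.2]
opening: 0.035
```

```bash
python3 - <<'E'
from h import *
from bench import state, read_camera
go([.5609,-.0401,.0373],tooldir(4.25,16))
s=state(); c=read_camera("wrist"); cv2.imwrite("pics/w15.png",c["img"][:,:,::-1]); np.savez("w15.npz",pos=s["position"],q=s["eef_rot"],**c)
E
python3 meas.py w15.npz
```

```text
t 21.58 pos [ 0.5611 -0.0408  0.0372] dpos [-0.004, 0.018, -0.002] |mm| 0.7 drot [0.0, 0.0, -0.0] deg 0.0 wf [ 0.1 -1.   3.2] open 35.0 j [-0.35  0.35  1.98  0.21  0.56 -2.16]
back x(y) slope deg 0.24 at ctr -122.81 std 0.13 n 23
+y side y(x) slope deg 0.51 at ctr -4.29 std 0.14 n 9
-y side y(x) slope deg -0.08 at ctr -102.96 std 0.30 n 9
legB inner slope 1.00 at 0.18 std 0.27 n 14 outer at 29.90 end x -130.4
```

View pics/w15.png

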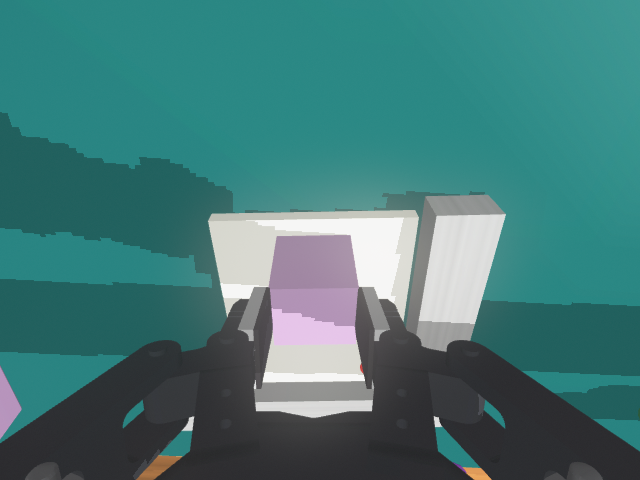

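arm_command(
  motion=[
    {"delta_pos": [0.0,0.015,0.012],"delta_rot": [0,0,0]},
    {"delta_pos": [0.002,0.035,0.025],"delta_rot": [0,0,0]},
    {"delta_pos": [0.005,0.055,0.037],"delta_rot": [0,0,0]},
    {"delta_pos": [0.007,0.065,0.045],"delta_rot": [0,0,0]},
    {"delta_pos": [0.007,0.065,0.045],"delta_rot": [0,0,0]},
  ],
)

```text
time: 22.05
position: [0.5617, -0.0385, 0.0371]
eef_rot: [-0.022, 0.602, 0.03, 0.798]
wrist_force: [-0.7, -2.3, 4.1]
opening: 0.0348
```

arm_command(
  motion=[
    {"delta_pos": [0,0.008,0],"delta_rot": [0,0,0]},
    {"delta_pos": [0,0.016,0],"delta_rot": [0,0,0]},
  ],
)

```text
time: 22.22
position: [0.5619, -0.0379, 0.0372]
eef_rot: [-0.022, 0.602, 0.03, 0.798]
wrist_force: [0.3, -3.0, 2.3]
opening: 0.035
```

```bash
python3 - <<'E'
from h import *
from bench import state
s=state(); print(s["position"],s["wrist_force"],s["moment"])
E
```

```text
[ 0.56186466 -0.03792609  0.03716842] [ 0.25925709 -2.99763522  2.33827868] [-0.47621542  0.02255072 -0.14736904]
```

arm_command(
  motion=[
    {"delta_pos": [0,0.008,0],"delta_rot": [0,0,0]},
    {"delta_pos": [0,0.008,0],"delta_rot": [0,0,0]},
  ],
)

```text
time: 22.38
position: [0.5618, -0.0375, 0.0371]
eef_rot: [-0.022, 0.602, 0.03, 0.798]
wrist_force: [-0.4, -1.6, 2.3]
opening: 0.0349
```

arm_command(
  motion=[
    {"delta_pos": [0,0.008,0],"delta_rot": [0,0,0]},
    {"delta_pos": [0,0.008,0],"delta_rot": [0,0,0]},
  ],
)

```text
time: 22.55
position: [0.5618, -0.0372, 0.0372]
eef_rot: [-0.022, 0.602, 0.03, 0.798]
wrist_force: [1.1, -2.2, 1.7]
opening: 0.0348
```

arm_command(
  motion=[
    {"delta_pos": [0,0.006,0],"delta_rot": [0,0,0]},
    {"delta_pos": [0,0.006,0],"delta_rot": [0,0,0]},
  ],
)

```text
time: 22.72
position: [0.5618, -0.0369, 0.0372]
eef_rot: [-0.022, 0.602, 0.03, 0.798]
wrist_force: [0.5, -2.2, 2.8]
opening: 0.0346
```

```bash
python3 - <<'E'
from h import *
from bench import state, read_camera
s=state(); c=read_camera("wrist"); cv2.imwrite("pics/w16.png",c["img"][:,:,::-1]); np.savez("w16.npz",pos=s["position"],q=s["eef_rot"],**c)
print(s["position"],s["wrist_force"],s["moment"])
i=c["img"][150:420,180:540,::-1]; cv2.imwrite("pics/w16c.png",cv2.resize(i,None,fx=2.2,fy=2.2,interpolation=cv2.INTER_CUBIC))
E
python3 meas.py w16.npz
```

```text
[ 0.56179298 -0.03691218  0.03716485] [ 0.49102186 -2.24708527  2.82064935] [-0.40639795 -0.02995892 -0.16805499]
back x(y) slope deg -0.26 at ctr -121.97 std 0.12 n 8
+y side y(x) slope deg 0.34 at ctr 0.20 std 0.14 n 11
-y side y(x) slope deg -0.53 at ctr -99.14 std 0.17 n 11
legB inner slope 5.76 at 1.61 std 0.36 n 14 outer at 30.03 end x -130.5
```

View pics/w16c.png

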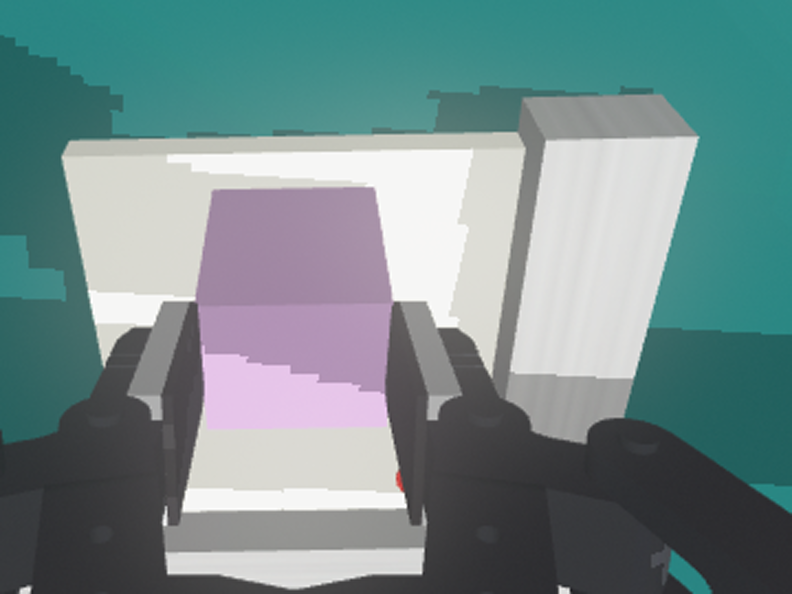

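arm_command(
  motion=[
    {"delta_pos": [0.003,0,0.01],"delta_rot": [0,0,0]},
    {"delta_pos": [0.006,0,0.02],"delta_rot": [0,0,0]},
    {"delta_pos": [0.008,0,0.03],"delta_rot": [0,0,0]},
    {"delta_pos": [0.008,0,0.03],"delta_rot": [0,0,0]},
  ],
)

```text
time: 23.1
position: [0.562, -0.0368, 0.0371]
eef_rot: [-0.022, 0.602, 0.03, 0.797]
wrist_force: [-5.1, -3.3, 7.3]
opening: 0.0352
```

arm_command(
  motion=[
    {"delta_pos": [0.002,0,0.008],"delta_rot": [0,0,0]},
    {"delta_pos": [0.002,0,0.008],"delta_rot": [0,0,0]},
  ],
)

```text
time: 23.27
position: [0.5621, -0.0368, 0.0371]
eef_rot: [-0.022, 0.603, 0.03, 0.797]
wrist_force: [-5.4, -3.2, 7.7]
opening: 0.0348
```

arm_command(
  motion=[
    {"delta_pos": [0.002,0,0.008],"delta_rot": [0,0,0]},
    {"delta_pos": [0.002,0,0.008],"delta_rot": [0,0,0]},
  ],
)

```text
time: 23.43
position: [0.5623, -0.0367, 0.0371]
eef_rot: [-0.022, 0.603, 0.03, 0.797]
wrist_force: [-6.3, -3.3, 9.3]
opening: 0.0347
```

```bash
python3 - <<'E'
from h import *
from bench import state, read_camera
s=state(); c=read_camera("wrist"); cv2.imwrite("pics/w17.png",c["img"][:,:,::-1]); np.savez("w17.npz",pos=s["position"],q=s["eef_rot"],**c)
print(s["position"],s["wrist_force"],s["moment"])
c=read_camera("side"); np.savez("s17.npz",**c); i=c["img"][195:300,235:395,::-1]; cv2.imwrite("pics/s17.png",cv2.resize(i,None,fx=5,fy=5,interpolation=cv2.INTER_CUBIC))
E
python3 meas.py w17.npz
```

```text
[ 0.56229086 -0.03671562  0.03708691] [-6.32725533 -3.30006428  9.29563479] [-0.69731781  0.80015064 -0.11558596]
back x(y) slope deg -0.09 at ctr -121.33 std 0.01 n 7
+y side y(x) slope deg 0.18 at ctr 0.14 std 0.11 n 11
-y side y(x) slope deg -0.93 at ctr -99.06 std 0.19 n 11
legB inner slope 6.06 at 1.67 std 0.40 n 14 outer at 29.97 end x -130.5
```

View pics/s17.png

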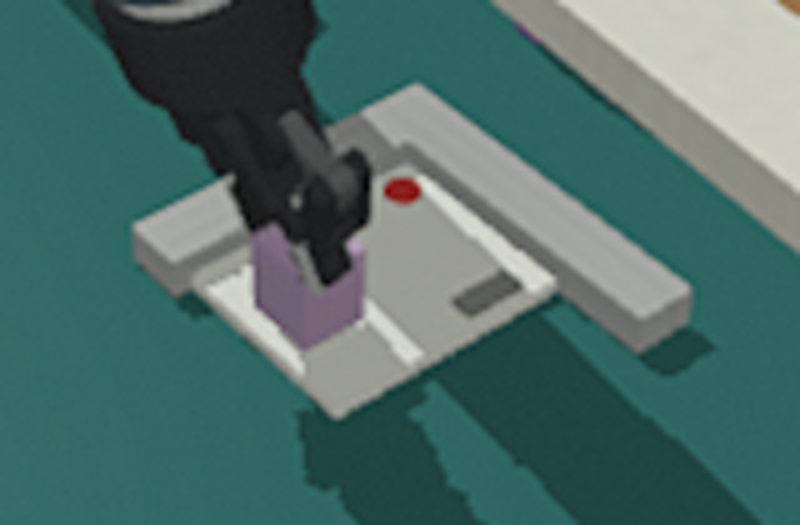

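arm_command(
  motion=[
    {"delta_pos": [-0.01,0,0.003],"delta_rot": [0,0,0]},
    {"delta_pos": [-0.015,0,0.004],"delta_rot": [0,0,0]},
    {"delta_pos": [-0.015,0,0.004],"delta_rot": [0,0,0]},
  ],
)

```text
time: 23.78
position: [0.5626, -0.0366, 0.0372]
eef_rot: [-0.022, 0.603, 0.03, 0.797]
wrist_force: [-2.1, -3.4, 0.7]
opening: 0.0349
```

arm_command(
  motion=[
    {"delta_pos": [-0.006,0,0.002],"delta_rot": [0,0,0]},
    {"delta_pos": [-0.006,0,0.002],"delta_rot": [0,0,0]},
  ],
)

```text
time: 23.95
position: [0.5631, -0.0366, 0.0375]
eef_rot: [-0.022, 0.602, 0.03, 0.797]
wrist_force: [-1.0, -3.0, -1.4]
opening: 0.035
```

arm_command(
  motion=[
    {"delta_pos": [0.004,0,0.008],"delta_rot": [0,0,0]},
    {"delta_pos": [0.006,0,0.01],"delta_rot": [0,0,0]},
  ],
)

```text
time: 24.12
position: [0.5638, -0.0366, 0.0377]
eef_rot: [-0.022, 0.602, 0.03, 0.798]
wrist_force: [-2.6, -2.4, -0.7]
opening: 0.0349
```

arm_command(
  motion=[
    {"delta_pos": [0.001,0,0.008],"delta_rot": [0,0,0]},
    {"delta_pos": [0.001,0,0.008],"delta_rot": [0,0,0]},
  ],
)

```text
time: 24.28
position: [0.5638, -0.0366, 0.0377]
eef_rot: [-0.022, 0.602, 0.03, 0.797]
wrist_force: [-4.2, -2.1, -1.0]
opening: 0.0351
```

```bash
python3 - <<'E'
from h import *
from bench import state, read_camera
s=state(); c=read_camera("wrist"); cv2.imwrite("pics/w18.png",c["img"][:,:,::-1]); np.savez("w18.npz",pos=s["position"],q=s["eef_rot"],**c)
print(s["position"],s["wrist_force"],s["moment"])
E
python3 meas.py w18.npz
```

```text
[ 0.56381117 -0.03656245  0.03766213] [-4.24281036 -2.05108925 -0.98161595] [-0.57138495  0.80856409 -0.04521236]
back x(y) slope deg 0.00 at ctr -119.99 std 0.10 n 7
+y side y(x) slope deg 0.12 at ctr 0.14 std 0.19 n 11
-y side y(x) slope deg 27.73 at ctr -102.35 std 0.00 n 1
legB inner slope 5.87 at 1.64 std 0.34 n 14 outer at 29.96 end x -130.4meas.py:17: RankWarning: Polyfit may be poorly conditioned
  X,Y=np.array(X),np.array(Y); c=np.polyfit(X,Y,1); r=np.abs(Y-np.polyval(c,X)); k=r<1; c=np.polyfit(X[k],Y[k],1)
```

arm_command(
  motion=[
    {"delta_pos": [0.006,0,-0.002],"delta_rot": [0,0,0]},
    {"delta_pos": [0.01,0,-0.003],"delta_rot": [0,0,0]},
    {"delta_pos": [0.01,0,-0.003],"delta_rot": [0,0,0]},
  ],
)

```text
time: 24.58
position: [0.5638, -0.0366, 0.0374]
eef_rot: [-0.022, 0.602, 0.03, 0.797]
wrist_force: [-5.0, -3.9, 0.7]
opening: 0.0352
```

arm_command(
  motion=[
    {"delta_pos": [0,0.006,0],"delta_rot": [0,0,0]},
    {"delta_pos": [0,0.012,0],"delta_rot": [0,0,0]},
    {"delta_pos": [0,0.012,0],"delta_rot": [0,0,0]},
  ],
)

```text
time: 24.83
position: [0.5637, -0.0365, 0.0374]
eef_rot: [-0.022, 0.602, 0.03, 0.797]
wrist_force: [-4.4, -4.3, -0.0]
opening: 0.0346
```

arm_command(
  motion=[
    {"delta_pos": [0.005,0,-0.0015],"delta_rot": [0,0,0]},
    {"delta_pos": [0.005,0,-0.0015],"delta_rot": [0,0,0]},
  ],
)

```text
time: 25.0
position: [0.5637, -0.0365, 0.0373]
eef_rot: [-0.022, 0.602, 0.03, 0.797]
wrist_force: [-6.4, -5.0, 1.7]
opening: 0.0347
```

```bash
python3 - <<'E'
from h import *
from bench import state, read_camera
s=state(); c=read_camera("wrist"); cv2.imwrite("pics/w19.png",c["img"][:,:,::-1]); np.savez("w19.npz",pos=s["position"],q=s["eef_rot"],**c)
print(s["position"],s["wrist_force"],s["moment"])
p=cloud(c,(s["position"],s["eef_rot"])); hsv=cv2.cvtColor(c["img"],cv2.COLOR_RGB2HSV); v,u=np.mgrid[:480,:640]
m=(hsv[...,1]<70)&(v>218)&(v<235)&(u>215)&(u<405); q=p[m]; q=q[np.abs(q[:,2]-.008)<.004]; 
for lo,hi in ((215,270),(360,405)):
    mm=(hsv[...,1]<70)&(v>220)&(v<260)&(u>lo)&(u<hi); print("rear panel z",lo,np.nanmedian(p[mm][:,2]))
mm=(hsv[...,1]<70)&(v>350)&(v<372)&(u>280)&(u<350); print("front panel z",np.nanmedian(p[mm][:,2]))
print("bench",np.nanmedian(p[...,2][20:100,250:450]), "handle top", np.nanmax(p[240:340,280:350,2]))
E
python3 meas.py w19.npz 2>/dev/null
```

```text
[ 0.56371317 -0.0365187   0.03727867] [-6.42411332 -5.03687777  1.73351131] [-0.86088482  1.00410346 -0.11019161]
rear panel z 215 0.008197236369139433
rear panel z 360 0.00807435411792771
front panel z 0.008118911982958398
bench 0.0003590393026805319 handle top 0.04972990524183073
back x(y) slope deg -0.45 at ctr -120.14 std 0.14 n 6
+y side y(x) slope deg 0.08 at ctr 0.21 std 0.15 n 11
-y side y(x) slope deg 27.67 at ctr -102.20 std 0.00 n 1
legB inner slope 5.69 at 1.56 std 0.37 n 14 outer at 29.98 end x -130.5
```

View pics/w19.png

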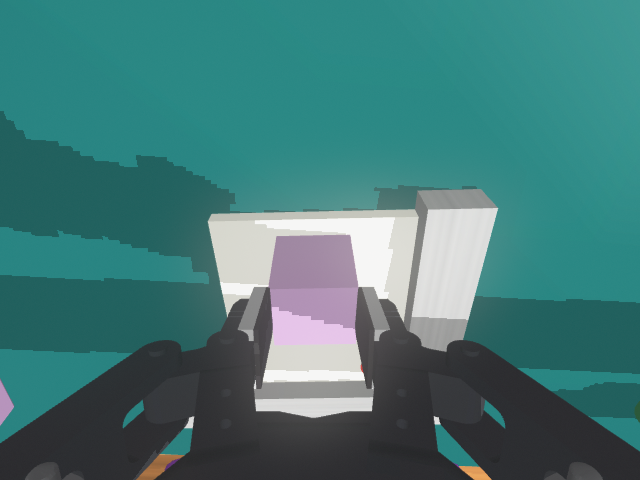

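arm_command(
  motion=[
    {"delta_pos": [0,-0.004,-0.004],"delta_rot": [0,0,0]},
    {"delta_pos": [0,-0.004,-0.004],"delta_rot": [0,0,0]},
  ],
)

```text
time: 25.22
position: [0.5637, -0.0365, 0.0373]
eef_rot: [-0.022, 0.602, 0.03, 0.798]
wrist_force: [-6.0, -4.4, 2.6]
opening: 0.0349
```

arm_command(
  motion=[
    {"delta_pos": [0,0,0],"delta_rot": [0,0,0]},
    {"delta_pos": [0,0,0],"delta_rot": [0,0,0]},
    {"delta_pos": [0,0,0],"delta_rot": [0,0,0]},
  ],
  jaw=46,
)

```text
time: 25.47
position: [0.5651, -0.0364, 0.0378]
eef_rot: [-0.022, 0.601, 0.03, 0.798]
wrist_force: [-0.1, -0.1, -0.1]
opening: 0.0457
```

```bash
python3 - <<'E'
from h import *
from bench import state, read_camera
s=state(); c=read_camera("wrist"); cv2.imwrite("pics/w20.png",c["img"][:,:,::-1]); np.savez("w20.npz",pos=s["position"],q=s["eef_rot"],**c)
print(s["position"],s["wrist_force"],s["moment"])
E
python3 meas.py w20.npz 2>/dev/null
```

```text
[ 0.56507684 -0.03637492  0.03781743] [-0.05247624 -0.0753349  -0.0799223 ] [ 0.01824484  0.12288704 -0.00327117]
back x(y) slope deg -0.54 at ctr -120.12 std 0.10 n 8
+y side y(x) slope deg 0.09 at ctr 0.20 std 0.22 n 11
-y side y(x) slope deg -0.79 at ctr -99.00 std 0.13 n 11
legB inner slope 5.80 at 1.54 std 0.40 n 14 outer at 29.96 end x -130.5
```

View pics/w20.png

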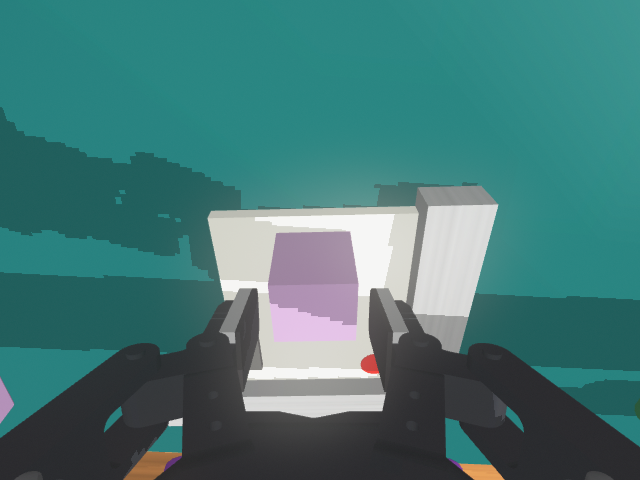

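arm_command(
  motion=[
    {"delta_pos": [-0.2,0,0],"delta_rot": [0,0,0]},
    {"delta_pos": [-0.5,0,0],"delta_rot": [0,0,0]},
    {"delta_pos": [-1.0,0,0],"delta_rot": [0,0,0]},
    {"delta_pos": [-1.5,0,0],"delta_rot": [0,0,0]},
    {"delta_pos": [-2.1,0,0],"delta_rot": [0,0,0]},
  ],
)

```text
time: 25.93
position: [0.5405, -0.038, 0.1187]
eef_rot: [-0.022, 0.602, 0.03, 0.797]
wrist_force: [0.3, 0.1, -0.4]
opening: 0.0459
```

```bash
python3 - <<'E'
from h import *
s=None
go([.49,-.045,.15],tooldir(4.3,16))
E
```

```text
t 25.93 pos [ 0.5405 -0.038   0.1187] dpos [-1.1, -0.081, -1.01] |mm| 59.8 drot [-0.001, -0.002, -0.001] deg 0.1 wf [ 0.3  0.1 -0.4] open 45.9 j [-0.36  0.19  1.94  0.17  0.76 -2.11]
```

arm_command(
  motion=[
    {"delta_pos": [-0.25,-0.02,-0.25],"delta_rot": [0,0,0]},
    {"delta_pos": [-0.55,-0.04,-0.5],"delta_rot": [0,0,0]},
    {"delta_pos": [-0.85,-0.06,-0.8],"delta_rot": [0,0,0]},
    {"delta_pos": [-1.1,-0.08,-1.0],"delta_rot": [0,0,0]},
    {"delta_pos": [-1.1,-0.08,-1.0],"delta_rot": [0,0,0]},
  ],
  jaw=85,
)

```text
time: 26.35
position: [0.4903, -0.0452, 0.1512]
eef_rot: [-0.022, 0.601, 0.029, 0.798]
wrist_force: [0.3, 0.6, 0.1]
opening: 0.0848
```

```bash
python3 - <<'E'
from h import *
from bench import state, read_camera
s=state(); c=read_camera("wrist"); cv2.imwrite("pics/w21.png",c["img"][:,:,::-1]); np.savez("w21.npz",pos=s["position"],q=s["eef_rot"],**c)
c=read_camera("side"); np.savez("s21.npz",**c); i=c["img"][195:300,235:395,::-1]; cv2.imwrite("pics/s21.png",cv2.resize(i,None,fx=5,fy=5,interpolation=cv2.INTER_CUBIC))
E
```

```text
(no output)
```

View pics/w21.png

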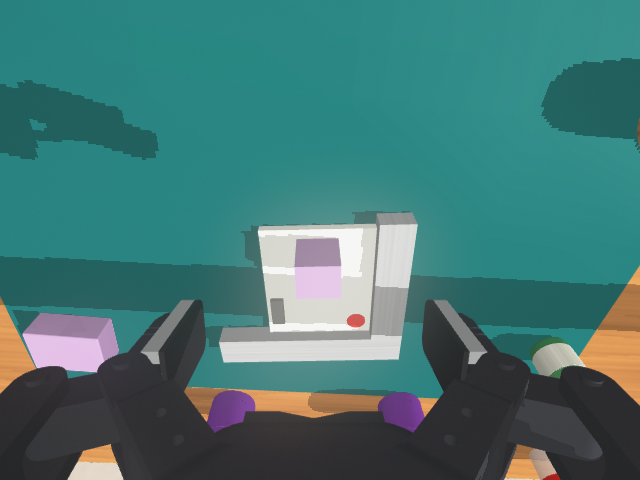

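View pics/s21.png

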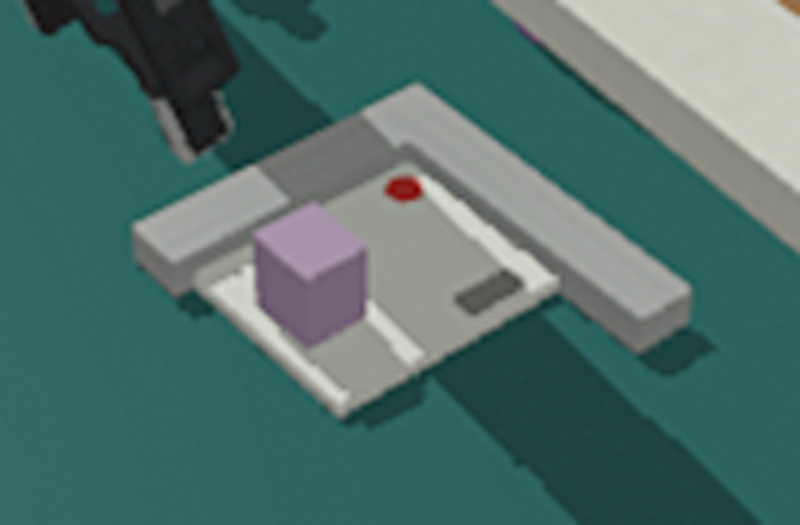

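```bash
cat > meas2.py <<'E'
from h import *
import sys
def main(f):
    d=dict(np.load(f)); pose=(d["pos"],d["q"]); p=cloud(d,pose); hsv=cv2.cvtColor(d["img"],cv2.COLOR_RGB2HSV)
    v,u=np.mgrid[:480,:640]; w=hsv[...,1]<70
    m=w&sel(p,(.48,.74),(-.18,.08),(.013,.023))&(u>205)&(u<424)&(v>205); q=p[m][:,:2]*1000
    rot=lambda a:np.array([[np.cos(a),-np.sin(a)],[np.sin(a),np.cos(a)]])
    fit=lambda x:np.clip(lsd((q-x[:2])@rot(x[2])),0,3)
    r=least_squares(fit,(654.3,20.9,np.radians(5.68)),x_scale=[1,1,.01]); print("square",np.round(r.x[:2],2),"deg %.2f"%np.degrees(r.x[2]),"cost %.1f"%r.cost,len(q))
    o,a=r.x[:2],r.x[2]
    L=(q-o)@rot(a); A=L[(L[:,1]<-105)]; B=L[(L[:,0]<-30)]
    print(" A outer x %.2f, B outer y %.2f, ends y %.1f x %.1f"%(np.percentile(L[L[:,1]<-20][:,0],99),np.percentile(B[:,1],99),L[:,1].min(),L[:,0].min()))
    m=w&sel(p,(.5,.68),(-.16,.04),(.0055,.0105)); n,lab,st,_=cv2.connectedComponentsWithStats(m.astype(np.uint8)); m=lab==1+np.argmax(st[1:,4])
    P=(p[m][:,:2]*1000-o)@rot(a); print(" panel z",np.median(p[m][:,2]))
    def line(t,s,lo,hi,pc,bw=3):
        X=[];Y=[]
        for b in np.arange(lo,hi,bw):
            k=(t>=b)&(t<b+bw)
            if k.sum()>6: X.append(b+bw/2);Y.append(np.percentile(s[k],pc))
        X=np.array(X);Y=np.array(Y);c=np.polyfit(X,Y,1);k=np.abs(Y-np.polyval(c,X))<.8;c=np.polyfit(X[k],Y[k],1);return c,k.sum()
    for nm,c,n,x in [("-x edge",*line(P[:,1],P[:,0],-92,-8,1),-50),("+x edge",*line(P[:,1],P[:,0],-92,-8,99),-50),("-y edge",*line(P[:,0],P[:,1],-112,-8,1),-60),("+y edge",*line(P[:,0],P[:,1],-112,-8,99),-60)]:
        print(" panel",nm,"%.2f"%np.polyval(c,x),"slope %.2f deg"%np.degrees(c[0]),n)
    h=sel(p,(.5,.62),(-.1,.03),(.044,.052)); H=(p[h][:,:2]*1000-o)@rot(a); rr=cv2.minAreaRect(H.astype(np.float32)); print(" handle (want -95,-50)",np.round(rr[0],2),np.round(rr[1],1),round(rr[2],2))
main(sys.argv[1])
E
python3 meas2.py w21.npz; python3 meas2.py w10.npz 2>&1 | head -2
```

```text
square [654.29  20.94] deg 5.64 cost 1375.2 8984
 A outer x 30.35, B outer y 29.77, ends y -150.0 x -130.5
 panel z 0.008107704226110166
 panel -x edge -119.47 slope -0.09 deg 28
 panel +x edge 0.74 slope -0.30 deg 27
 panel -y edge -99.06 slope 0.24 deg 34
 panel +y edge -0.34 slope -0.04 deg 34
 handle (want -95,-50) [-94.68 -49.89] [33.5 36.1] 0.02
square [654.3   20.87] deg 5.68 cost 95.5 5855
 A outer x 30.40, B outer y 29.87, ends y -175.0 x -148.0
```

```bash
python3 - <<'E'
from h import *
from bench import state, read_camera
s=state(); print(s["time"],s["wrist_force"],s["joint_velocities"])
a=dict(np.load("side0.npz")); b=read_camera("side"); cv2.imwrite("pics/s22.png",b["img"][:,:,::-1])
for n,c in (("0",a),("now",b)):
    p=cloud(c); print(n)
    for nm,x,y,z in [("bottle",(.62,.75),(.15,.26),(.02,.1)),("foam",(.6,.78),(-.4,-.2),(.02,.045)),("brush",(.38,.6),(-.6,-.38),(.02,.2)),("tiles",(.4,.6),(.28,.4),(.015,.04)),("jar",(.37,.48),(.17,.275),(.03,.07))]:
        m=sel(p,x,y,z); print(" ",nm,m.sum(),np.round(p[m].mean(0),4) if m.sum() else '', np.round(circ(p[m][:,:2])[0],4) if nm=="jar" and m.sum()>50 else '')
E
```

```text
26.45 [-0.61809324 -0.40015139 -0.49224341] [ 0.00572657  0.02724293 -0.00628427 -0.00031433 -0.00595249 -0.00013134]
0
  bottle 342 [0.6699 0.2097 0.0504] 
  foam 911 [ 0.6837 -0.278   0.0303] 
  brush 3053 [ 0.4534 -0.4512  0.0862] 
  tiles 421 [0.4967 0.3419 0.0245] 
  jar 0  
now
  bottle 340 [0.6701 0.2097 0.0504] 
  foam 909 [ 0.6838 -0.278   0.0303] 
  brush 3046 [ 0.4534 -0.4511  0.0864] 
  tiles 383 [0.4996 0.3417 0.0248] 
  jar 344 [0.4178 0.2079 0.0505] [0.4227 0.2261]
```

View pics/s22.png

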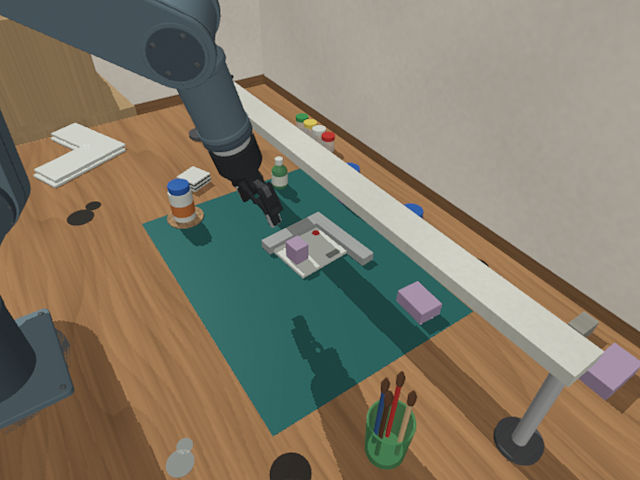

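The jar stands on the coaster at (180,200), the base sits in the square's corner at (310,245), the bystanders are where they were, and the gripper is clear of everything. I'll hand in.

```bash
python3 -c "
from bench import job_done,state
print(state()['time']); print(job_done())"
```

```text
26.5
the job is handed in; nothing more can be done
None
```

I moved the glue jar onto the cork coaster and slid the base, red-dot corner first, into the corner of the square. I handed the job in at 26.5 s of the 70 s allowed.

- **Jar:** I gripped it beneath the bench light with the gripper tilted 44° and carried it upright. It now stands upright about 1.5 mm from the coaster's centre. It met the coaster with about 18 N for a moment before I backed off.
- **Base:** I held it by the lilac block and slid it flat along the bench. I pressed it against both legs with about 6 N and 5 N at the wrist, part of which was drag on the bench.
- **Fit:** The last wrist view shows the base lying flat, its edges within about 1 mm of flush and turned no more than 0.3°. The block reads within 0.3 mm of its ideal place.
- **Square:** It measured less than 0.1 mm from where it started.
- **Everything else:** The bottle, foam and brush cup read the same positions as at the start. The tile reading shifted by 3 mm, which I put down to the jar now hiding part of the stack.

**Checks that disagreed:**
- During the press, the base's edge lines differed by up to about 0.5° because the fingers hid parts of it. The clear view afterwards settled this.
- During the press, the pose reading at the handle rose about 0.5 mm for a moment, so the base may have lifted very slightly. I lowered it, and a camera check before I let go showed it flat.

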